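# Load the hot-air steriliser and set its safety knob

### The arm

A 6-joint arm with a two-finger parallel gripper is mounted at the origin on a cart in front of the work surface, level with it; the furniture and walls round the work are solid. World frame = base frame: x ahead of the robot, y to its left, z up, the work surface at z = 0. Lengths are in m, angles in rad, forces in N, time in s.
With the tool pointing down it reaches from about 0.25 to 0.8 m from the base axis. Payload 3.9 kg.
Tool frame: the origin (TCP) lies midway between the tips of the shut fingers; the grasp point (between the pads) lies 19 mm behind it (ctrl.pinch_z is the distance from the TCP to the grasp point, in m); y points along the fingers, x is the direction in which the jaws open and shut, and the axes are right-handed (so a half turn about y gives the same grasp; the last joint's range is limited). The gripper opens to 85 mm and grips with 20 to 120 N. Pads are 22 mm wide; open, the fingers measure 114 mm over their backs; the gripper's body (76 mm by 85 mm) begins 54 mm behind the grasp point. The pads swing forward as they close: fully open they stand 13 mm farther back than shut.
Start: joints at [1.196, 0.26, -0.138, 1.173, 0, 1.571], TCP at [0.192, 0.489, 0.231] pointing down, gripper open.
Joint ranges: [-2.78, 2.78], [-0.83, 1.72], [-1.28, 1.37], [-1.9, 2.12], [-1.57, 1.48], [-3.14, 3.14]. Speed limits (rad/s): [2.57, 2.57, 3.14, 3.14, 3.14, 3.14].

### API

Orientations are given as a 3x3 rotation matrix whose columns are the frame's x, y, z axes.
In Python, from plant import ctrl gives the robot as it stands. The module is installed in compiled form; this text tells all that it offers.
- The arm moves only by the tool drive_tool, never from a script. Its argument "commands" is a list of rows, each a list of 7 numbers: the turn, a rotation vector about the tool's x, y, z in degrees, then the shift along the tool's x, y, z in m, then the opening, from 0 (shut) to 1 (fully open). In form: [[ax, ay, az, tx, ty, tz, jaw], ...]. A call has 1 to 8 rows; each row shifts and turns the pose as measured when the row begins, along the tool's axes as they then stand; what a row does not reach is not made up. A row lasts 1/10 s, in which the tool goes at most 50 mm and 8.59 degrees, less where a joint would pass 70% of its speed; a pose out of reach is approached as far as the arm can. A call with a gripper value outside its range is refused whole. The fingers move at their own pace and stop on an object; the grip force is fixed at half the most. Time passes only in rows, so rows that do not move let the fingers close. It gives the time, the measured TCP pose, the force and the opening at its end, in the units of the state.
- ctrl.get_state(): the state, without advancing time (a new reading comes with each control period).
- ctrl.get_image(name): name is "side" or "top"; returns a dict with "image" (384x512x3 uint8, red, green, blue), "camera_matrix" (3x3 intrinsics, pixels), "distortion" ([k1, k2, p1, p2, k3] as OpenCV has them; the pictures are not rectified), "rvec" (rotation vector, rad) and "tvec" (3), from world to camera coordinates, as OpenCV has them. Camera axes: x right, y down, z forward; pixel columns grow to the right and rows downward; lengths in m; the calibration is good to about 2 mm. A picture is of the moment at which its call begins. There is no depth.
- ctrl.hand_in(): hands the job in, once; it reports no verdict.
The state is a dict: "time_s": time; "joints": joint angles; "dq": joint speeds; "effort": joint torques, N m; "eef_pos": TCP position; "tcp_rot": TCP orientation; "ft_force": force on the tool from outside, world axes, zero at the start; "ft_torque": the same for the moment, N m; "grip_width": opening from 0.0 (shut) to 1.0 (fully open).
Only numpy, scipy, OpenCV 4.12 (cv2) and the standard library are available. Lean on these libraries where they do the work, as an engineer would, in place of code of your own. Each camera call takes 0.05 s, during which the arm holds its last target.

### The job

Stand the bur block upright inside the open chamber of the white bench steriliser and then shut the lid. Once the lid is shut, push the spring knob on the sloping panel in and turn it clockwise past its safety stop until its white pointer line stands within the thick black arc, and let it spring out again. Leave the other things where they are.

Things in the scene. Friction and masses are not known exactly. Their poses are not given: they have to be found in the camera images.
- bur_block_center (a point): Bur block: rectangular block 36 x 92 x 20 mm with a row of short rotary bits standing in its top (the only such thing), 51 mm high in all. Point: its middle, half-way up, 25 mm above its underside; z up through the bits, y along the 92 mm length, x across the 36 mm width. Grasp the lower 20 mm across the 36 mm width. It stands on the worktop.
- steriliser: White metal bench steriliser, fixed: 238 mm deep (x), 200 wide (y), 120 high; console sloping down at its front, open-topped chamber behind. Origin: under its middle; x away from its front, y to its left as one faces the front, z up. Its axes serve for all that is fixed on it.
- chamber_floor (a point): Middle of the chamber's floor, 62 mm above the worktop; axes of the steriliser. The chamber is open at the top, 120 mm (x) by 160 mm (y), with its floor 58 mm below its rim.
- lid (a joint): Angle of the steriliser's lid, rad: 0 shut, 1.85 leaning on its stop just past upright, where it starts. Hinge line along the steriliser's x, 93 mm to the right of the chamber's middle, 58 mm above its floor; it shuts over to the left. The hinge is damped: about 2 N at the edge moves it, and pushed well past upright (below about 1.3) it sinks shut by itself in 1 to 3 s.
- lid_edge (a point): Middle of the lid's free edge, half-way through its thickness, 188 mm from the hinge line. The lid is a white slab 132 mm (along the hinge) x 186 mm x 20 mm; a grey lifting tab 60 mm wide stands out 19 mm beyond this point. Axes turn with the lid: x along the hinge, y from hinge to free edge, z out of the outer face.
- dial_grip (a point): Point on the knob's axis, 38 mm above the sloping panel, where to grip; fixed (does not move with the knob). z out of the panel along the axis, 32 degrees from vertical, leaning to the front; x up the slope, y left. The knob: black, round, ribbed, 40 mm across, its top 48 mm above the panel, on a skirt disc 52 mm across and 13 mm above the panel.
- heat_knob (a joint): Turn of the knob, rad, 0 to 1.75, growing clockwise as one faces the panel. The white pointer line, on the knob's top and side, points along (cos(0.65 - q), sin(0.65 - q), 0) in dial_grip's axes. Starts at 0 to 0.25 (hair-line arc); unless pushed in, its lug meets the stop bracket on the panel at about 0.32. Thick black arc: 1.05 to 1.45. Friction of about 0.04 N m holds it where left.
- heat_knob_press (a joint): How far the knob is pushed in along its axis, m: 0 out, 0.007 fully in. Spring: about 3 N to start it, 8 N fully in. Pushed in 5 mm or more it clears the safety stop; it must be kept in while turning from 0.3 to 0.75 rad, and beyond that springs out by itself when let go.
- nail_brush: White nail brush lying bristles down, 36 x 98 x 32 mm; origin under its middle. Bystander.
- oil_dropper: Brown dropper bottle, 34 mm across, 102 mm tall, near the right edge, in front of the steriliser; origin under its middle. Bystander.
- cup: Small white waisted mixing cup, 42 mm across, 32 mm tall, near the front edge on the left; origin under its middle. Bystander.

How it is judged:
By the outcome, as a careful person would: the job done as asked, in the order asked, and still so for the second after the job is handed in, with the robot touching nothing.
It also fails if it takes over 72 s, if anything falls off the work surface, if the arm or the gripper's body presses on something with over 40 N, if the wrist force passes 120 N, or if a joint passes its speed limit or range.

## Working session

There is one attempt and no reset: what is moved stays moved. The work goes in short steps, Python scripts to look and compute and a tool call to move; the robot and the scene stay as the last step left them, time stands still between calls to the robot, and variables do not carry over. Pictures are saved under pics/ and viewed, and the job is handed in when it is done.

Besides the shell and the picture viewer there is one more tool, called after "Call:" by a JSON object that holds its "fn" and its "kwargs", one argument or row to a line. drive_tool: Moves the arm, as the interface text tells. Its arguments: {"type":"object","properties":{"commands":{"type":"array","items":{"type":"array","items":{"type":"number"}}}},"required":["commands"]}

```bash
mkdir -p pics; python3 - <<'E'
from plant import ctrl
import cv2,numpy as np
for n in("side","top"):
    d=ctrl.get_image(n); cv2.imwrite(f"pics/{n}0.png",d["image"][:,:,::-1])
    R=cv2.Rodrigues(d["rvec"])[0]
    print(n,d["camera_matrix"],d["distortion"],(-R.T@np.ravel(d["tvec"])),R)
s=ctrl.get_state();print(s)
E
```

```text
side [[404.41834481   0.         253.80777905]
 [  0.         404.41834481 193.22644454]
 [  0.           0.           1.        ]] [-0.11326924  0.          0.          0.          0.        ] [ 0.10486679 -0.51694338  0.55551518] [[ 0.84310826 -0.53774169 -0.00152726]
 [-0.29322553 -0.45735462 -0.8395508 ]
 [ 0.45076296  0.70828005 -0.54327905]]
top [[447.86993096   0.         258.99885891]
 [  0.         447.86993096 191.26240949]
 [  0.           0.           1.        ]] [0.04936135 0.         0.         0.         0.        ] [0.39787587 0.087645   1.15774417] [[ 0.01784497 -0.99976141  0.0125972 ]
 [-0.9954707  -0.01894225 -0.0931626 ]
 [ 0.09337899 -0.01087766 -0.99557121]]
{'time_s': 0.1, 'joints': array([ 1.19601815e+00,  2.60589111e-01, -1.39258736e-01,  1.17271402e+00,
       -1.55764315e-05,  1.57085743e+00]), 'dq': array([ 0.00113877, -0.00033728,  0.003696  , -0.00169647,  0.00081238,
       -0.00143293]), 'effort': array([-1.51749855e-04, -4.06506228e+01,  2.54527974e+01,  1.00877043e-02,
       -4.23126153e-06,  8.53256580e-06]), 'eef_pos': array([0.19195927, 0.48797242, 0.2305564 ]), 'tcp_rot': array([[ 3.66122402e-01, -6.31810719e-04, -9.30566488e-01],
       [ 9.30565027e-01, -1.64869792e-03,  3.66122946e-01],
       [-1.76554344e-03, -9.99998441e-01, -1.56842836e-05]]), 'ft_force': array([ 0.12307879, -0.58620404,  0.59187064]), 'ft_torque': array([ 0.06695787, -0.02120152,  0.00186827]), 'grip_width': 0.9991551456059445}
```

```bash
ls
```

```text
pics
```

View pics/side0.png

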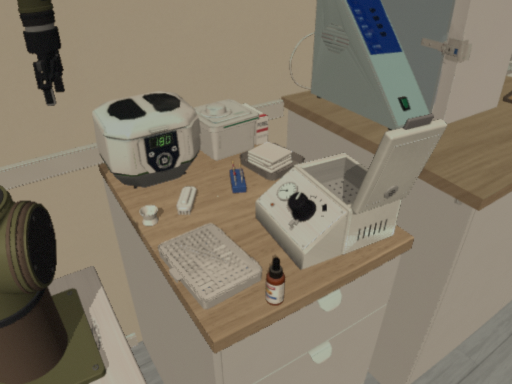

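View pics/top0.png

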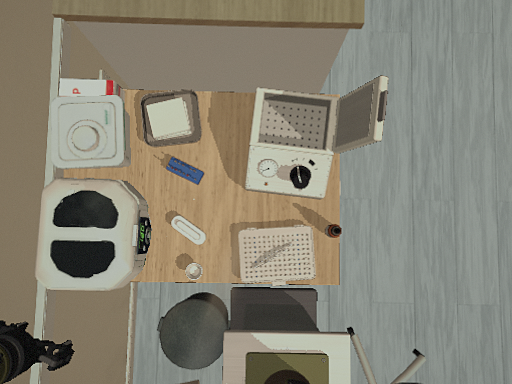

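The blue block at top (185,170) / side (238,180) is the bur block. The steriliser is at top (290,140) with its lid open to the right, and the knob is at top (301,176) / side (300,205). I'll zoom in next.

```bash
python3 - <<'E'
import cv2
t=cv2.imread("pics/top0.png");s=cv2.imread("pics/side0.png")
cv2.imwrite("pics/t1.png",cv2.resize(t[80:210,230:400],None,fx=4.5,fy=4.5,interpolation=cv2.INTER_CUBIC))
cv2.imwrite("pics/s1.png",cv2.resize(s[110:270,240:450],None,fx=3.7,fy=3.7,interpolation=cv2.INTER_CUBIC))
a=cv2.resize(t[145:195,155:215],None,fx=6,fy=6,interpolation=cv2.INTER_CUBIC)
b=cv2.resize(s[160:200,215:260],(360,300),interpolation=cv2.INTER_CUBIC)
cv2.imwrite("pics/b1.png",cv2.hconcat([a,b]))
E
```

```text
(no output)
```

View pics/t1.png

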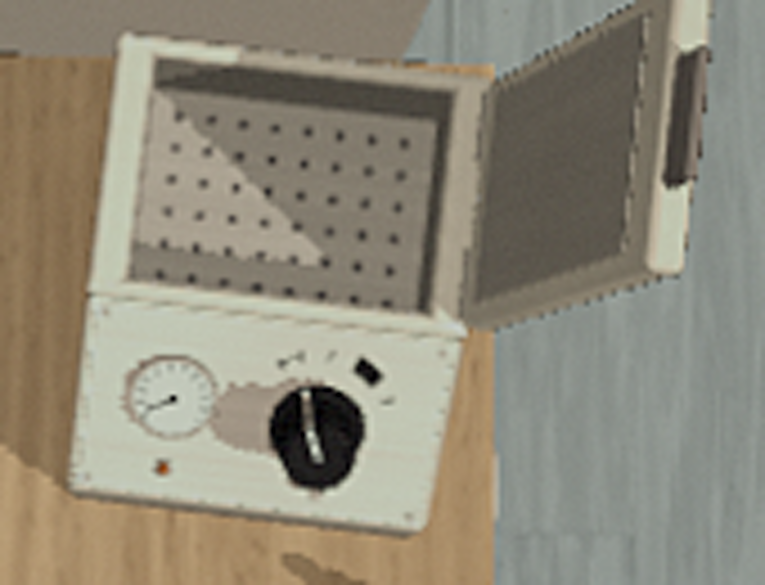

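View pics/s1.png

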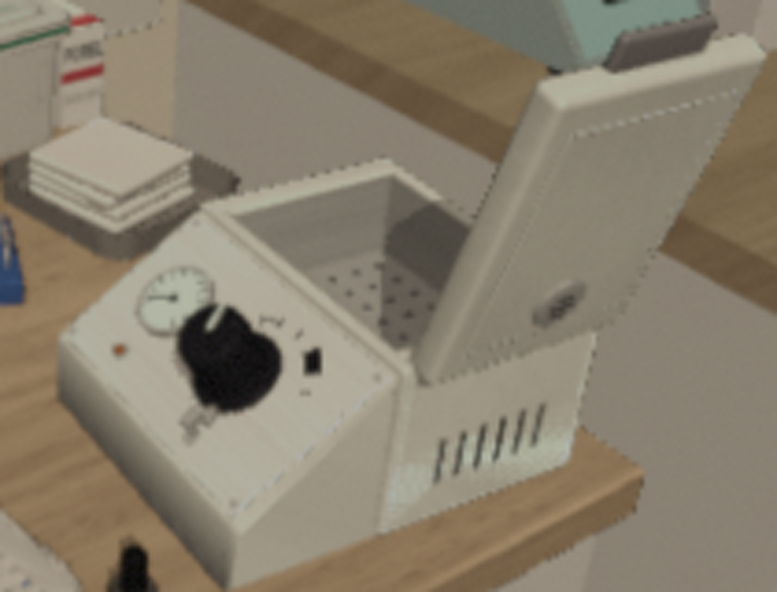

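View pics/b1.png

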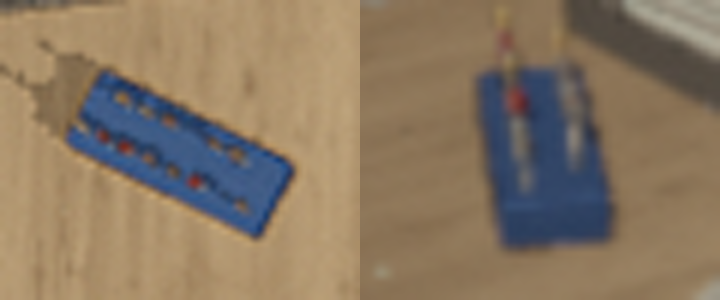

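```bash
cat > h.py <<'E'
from plant import ctrl
import cv2,numpy as np,pickle,os
def cams():
    if not os.path.exists('c.pkl'):
        pickle.dump({n:{k:v for k,v in ctrl.get_image(n).items() if k!='image'} for n in('side','top')},open('c.pkl','wb'))
    return pickle.load(open('c.pkl','rb'))
C=cams()
def ray(n,p):
    d=C[n];R=cv2.Rodrigues(d['rvec'])[0]
    u=cv2.undistortPoints(np.array([[p]],float),d['camera_matrix'],d['distortion'])[0,0]
    return -R.T@np.ravel(d['tvec']), R.T@np.array([u[0],u[1],1])
def onz(n,p,z):
    o,v=ray(n,p);return o+v*(z-o[2])/v[2]
def tri(pt,ps):
    o1,v1=ray('top',pt);o2,v2=ray('side',ps)
    t=np.linalg.lstsq(np.c_[v1,-v2],o2-o1,rcond=None)[0]
    a,b=o1+v1*t[0],o2+v2*t[1];return (a+b)/2,np.linalg.norm(a-b)
def proj(n,P):
    d=C[n];return cv2.projectPoints(np.array(P,float).reshape(-1,3),d['rvec'],np.array(d['tvec'],float),d['camera_matrix'],d['distortion'])[0][:,0]
E
python3 - <<'E'
from h import *
np.set_printoptions(precision=4,suppress=True)
f=lambda p:(p[0]/4.5+230-.4,p[1]/4.5+80-.4)
g=lambda p:(p[0]/3.7+240-.4,p[1]/3.7+110-.4)
b=lambda p:(p[0]/6+155-.4,p[1]/6+145-.4)
c=[onz('top',b(p),.02) for p in[(99,70),(294,167),(260,238),(70,138)]]
for q in c:print(q)
print('blk',np.mean(c,0),[np.linalg.norm(c[i]-c[(i+1)%4]) for i in range(4)], np.degrees(np.arctan2(*( (c[0]+c[3]-c[1]-c[2])[:2][::-1]))))
t=cv2.imread("pics/top0.png");h=cv2.cvtColor(t,cv2.COLOR_BGR2HSV)
m=cv2.inRange(h,(100,90,40),(125,255,255));m[:,:150]=0;m[:,220:]=0;m[:140]=0;m[200:]=0
m=cv2.morphologyEx(m,cv2.MORPH_CLOSE,np.ones((5,5)))
k=max(cv2.findContours(m,0,2)[0],key=cv2.contourArea);r=cv2.minAreaRect(k);bp=cv2.boxPoints(r)
cc=[onz('top',p,.02) for p in bp];print('blk2',np.mean(cc,0),[np.linalg.norm(cc[i]-cc[(i+1)%4]) for i in range(4)]);print(np.array(cc))
P={'FL':(122,35),'FR':(493,70),'RL':(90,293),'RR':(465,335)}
P={k:onz('top',f(v),.12) for k,v in P.items()}
for k,v in P.items():print(k,v)
print('w',np.linalg.norm(P['FL']-P['FR']),np.linalg.norm(P['RL']-P['RR']),np.linalg.norm(P['RL']-P['FL']))
print('ridge L',tri(f((90,293)),g((207,207))),'ridge R',tri(f((465,337)),g((410,378))))
print('front L',tri(f((70,490)),g((60,345))),'front R',tri(f((422,531)),g((235,515))))
print('lid c',tri(f((650,268)),g((548,90))), 'far',tri(f((712,0)),g((755,45))))
E
```

```text
[0.5902 0.3017 0.02  ]
[0.5502 0.2176 0.02  ]
[0.5195 0.2311 0.02  ]
[0.5607 0.3129 0.02  ]
blk [0.5552 0.2658 0.02  ] [np.float64(0.09307407646198215), np.float64(0.033528005040472326), np.float64(0.09155111566573079), np.float64(0.031563652226482726)] 63.90831017445372
blk2 [0.5553 0.2659 0.02  ] [np.float64(0.03317822369510289), np.float64(0.09059551181856108), np.float64(0.03313746879137438), np.float64(0.09035245112802669)]
[[0.5597 0.3135 0.02  ]
 [0.5899 0.2999 0.02  ]
 [0.5508 0.2182 0.02  ]
 [0.5207 0.232  0.02  ]]
FL [0.7426 0.0862 0.12  ]
FR [ 0.7277 -0.1097  0.12  ]
RL [0.6046 0.1003 0.12  ]
RR [ 0.5862 -0.0956  0.12  ]
w 0.19638305483349747 0.1967962100341517 0.1387653480555725
ridge L (array([0.6061, 0.0996, 0.1179]), np.float64(0.0027010516718641974)) ridge R (array([ 0.5862, -0.0966,  0.1169]), np.float64(0.0012703599722380388))
front L (array([0.5086, 0.1099, 0.0474]), np.float64(0.0007606718586900673)) front R (array([ 0.4886, -0.0831,  0.0621]), np.float64(0.0013009570646965163))
lid c (array([ 0.5866, -0.1461,  0.295 ]), np.float64(0.003388372813022557)) far (array([ 0.7025, -0.1699,  0.3   ]), np.float64(0.001877802354759819))
```

```bash
python3 - <<'E'
import cv2
t=cv2.imread("pics/top0.png");s=cv2.imread("pics/side0.png")
a=cv2.resize(t[155:195,280:320],(400,400),interpolation=cv2.INTER_CUBIC)
b=cv2.resize(s[182:232,280:330],(400,400),interpolation=cv2.INTER_CUBIC)
import numpy as np
o=cv2.hconcat([a,b]); o=np.clip((o/255.)**.5*255,0,255).astype('uint8')
cv2.imwrite("pics/k1.png",o)
from h import *
f=lambda p:(p[0]/4.5+230-.4,p[1]/4.5+80-.4)
for p in[(153,58),(455,92),(128,282),(432,315)]:print(onz('top',f(p),.12))
E
```

```text
[0.7305892  0.06959629 0.12      ]
[ 0.71549746 -0.08972678  0.12      ]
[0.61079138 0.08061299 0.12      ]
[ 0.59645024 -0.07834858  0.12      ]
```

View pics/k1.png

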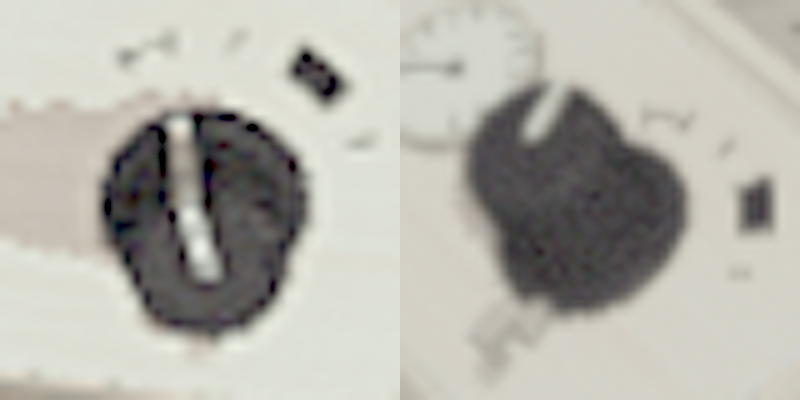

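```bash
cat >> h.py <<'E'
YAW=np.radians(-5.35);c,s_=np.cos(YAW),np.sin(YAW)
RS=np.array([[c,-s_,0],[s_,c,0],[0,0,1]])
CH=np.array([.664,-.0046,.062])
a=np.radians(32)
RD=RS@np.array([[np.cos(a),0,-np.sin(a)],[0,1,0],[np.sin(a),0,np.cos(a)]])
E
python3 - <<'E'
from h import *
np.set_printoptions(precision=4,suppress=True)
T,e=tri((300.7-.45,181.5-.45),(298.1-.45,202.6-.45));print('knob top',T,e)
L=RS.T@(T-CH);print('in ster rel chamber',L)
# skirt centre
print('skirt via top+axis', RS.T@(T-.035*RD[:,2]-CH))
S,e=tri((280+20.5-.45,155+20.8-.45),(280+(595-400)/8-.45,182+225/8-.45));print('skirt tri',S,e,RS.T@(S-CH))
# arc mark points on panel top & side
M,e=tri((280+31.8-.45,155+7.5-.45),(280+(757-400)/8-.45,182+205/8-.45));print('black arc',M,e,RS.T@(M-CH))
o=T-.048*RD[:,2]
print('panel pt',o,'panel z expected', .12-((-.07)-(RS.T@(o-CH))[0])*np.tan(a))
print('arc in dial axes',RD.T@(M-o), np.arctan2(*(RD.T@(M-o))[[1,0]]),'expected', .65-1.25)
# check by projection of circles
th=np.linspace(0,6.28,40)
for n,(fx,x0,y0) in {'top':(10,280,155),'side':(8,280,182)}.items():
    im=cv2.imread(f'pics/{n}0.png')[y0:y0+400//fx,x0:x0+400//fx];im=cv2.resize(im,(400,400),interpolation=cv2.INTER_CUBIC)
    for z,r,col in((.048,.02,(0,0,255)),(.013,.026,(0,255,0)),(0,.026,(255,0,0))):
        p=proj(n,[o+RD@[r*np.cos(x),r*np.sin(x),z] for x in th]);p=(p+.5-[x0,y0])*fx
        cv2.polylines(im,[p.astype(np.int32)],True,col)
    cv2.imwrite(f'pics/kc_{n}.png',im)
cv2.imwrite('pics/kc.png',cv2.hconcat([cv2.imread('pics/kc_top.png'),cv2.imread('pics/kc_side.png')]))
E
```

```text
knob top [ 0.5212 -0.0197  0.1188] 0.0001521961275284679
in ster rel chamber [-0.1408 -0.0284  0.0568]
skirt via top+axis [-0.1222 -0.0284  0.0271]
skirt tri [ 0.5375 -0.0214  0.0958] 0.0002377667734874491 [-0.1244 -0.0285  0.0338]
black arc [ 0.568  -0.0465  0.1052] 0.0016523748067093981 [-0.0917 -0.0507  0.0432]
panel pt [ 0.5465 -0.0221  0.0781] panel z expected 0.09166549919151243
arc in dial axes [ 0.0344 -0.0223  0.0104] -0.5749573509173096 expected -0.6
```

View pics/kc.png

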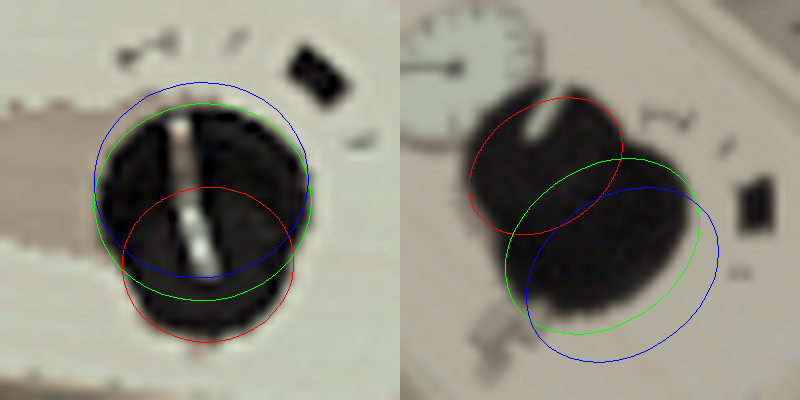

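```bash
python3 - <<'E'
from h import *
np.set_printoptions(precision=4,suppress=True)
P0=CH+RS@np.array([-.07,0,.058]);n=RD[:,2]
def onp(cam,p,h):
    o,v=ray(cam,p);return o+v*((P0+h*n-o)@n)/(v@n)-h*n
t=lambda x,y:(280+x/10-.5,155+y/10-.5)
s=lambda x,y:(280+(x-400)/8-.5,182+y/8-.5)
for nm,q in dict(ttop=onp('top',t(208,262),.048),tsk=onp('top',t(204,206),.013),stop=onp('side',s(545,155),.048),ssk=onp('side',s(595,228),.013)).items():
    print(nm,q,RS.T@(q-CH))
o=CH+RS@np.array([-.1165,-.0275,0]);o=o-n*((o-P0)@n)
import sys
o=np.mean([onp('top',t(208,262),.048),onp('side',s(545,155),.048),onp('top',t(204,206),.013)],0)
print(o,RS.T@(o-CH),'grip',o+.038*n)
th=np.linspace(0,6.28,40);ims=[]
for nn,(fx,x0,y0) in {'top':(10,280,155),'side':(8,280,182)}.items():
    im=cv2.imread(f'pics/{nn}0.png')[y0:y0+400//fx,x0:x0+400//fx];im=cv2.resize(im,(400,400),interpolation=cv2.INTER_CUBIC)
    for z,r,col in((.048,.02,(0,0,255)),(.013,.026,(0,255,0))):
        p=proj(nn,[o+RD@[r*np.cos(x),r*np.sin(x),z] for x in th]);p=(p+.5-[x0,y0])*fx
        cv2.polylines(im,[p.astype(np.int32)],True,col)
    ims.append(im)
cv2.imwrite('pics/kd.png',cv2.hconcat(ims))
# pointer angle on top face
A,B=[RD.T@(onp('top',p,.048)-o) for p in (t(212,275),t(188,208))];print(A,B,'pointer ang',np.arctan2((B-A)[1],(B-A)[0]),np.arctan2(B[1],B[0]))
A,B=[RD.T@(onp('side',p,.048)-o) for p in (s(530,138),s(563,88))];print(A,B,'pointer ang',np.arctan2((B-A)[1],(B-A)[0]))
E
```

```text
ttop [ 0.5457 -0.0208  0.0911] [-0.1163 -0.0272  0.0291]
tsk [ 0.5443 -0.0211  0.0902] [-0.1176 -0.0276  0.0282]
stop [ 0.5398 -0.0299  0.0879] [-0.1213 -0.0368  0.0259]
ssk [ 0.5404 -0.0263  0.0881] [-0.1211 -0.0331  0.0261]
[ 0.5433 -0.024   0.0898] [-0.1184 -0.0305  0.0278] grip [ 0.5232 -0.0221  0.122 ]
[-0.0006  0.002  -0.    ] [0.0155 0.0098 0.    ] pointer ang 0.45287185874223296 0.5652972024356613
[-0.0029  0.0012 -0.    ] [ 0.0114  0.0064 -0.    ] pointer ang 0.35107205969134575
```

View pics/kd.png

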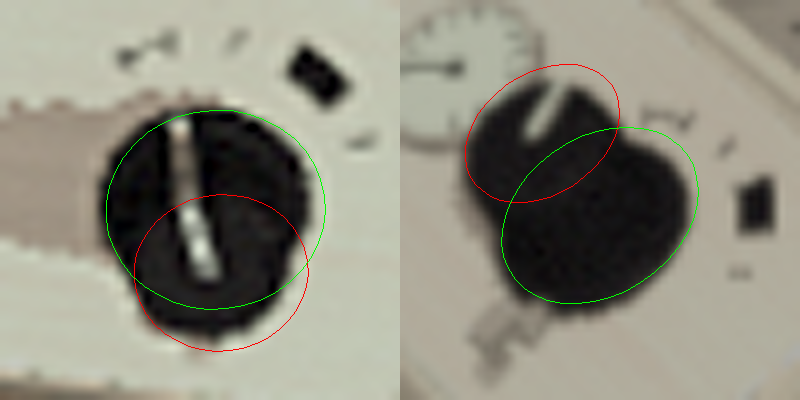

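```bash
cat >> h.py <<'E'
from scipy.spatial.transform import Rotation as Ro
np.set_printoptions(precision=4,suppress=True)
def st(p=None,R=None):
    s=ctrl.get_state();x=s['eef_pos'];M=s['tcp_rot']
    print('t',round(s['time_s'],2),'pos',x,'xang',round(np.degrees(np.arctan2(M[1,0],M[0,0])),1),'y',M[:,1],'F',s['ft_force'].round(1),'g',round(s['grip_width'],3));print('q',s['joints'])
    if p is not None: print('shift tool',M.T@(np.array(p)-x))
    if R is not None: print('rotvec tool deg',np.degrees(Ro.from_matrix(M.T@R).as_rotvec()))
def down(xdeg):
    x=np.radians(xdeg);X=np.array([np.cos(x),np.sin(x),0]);Y=np.array([0,0,-1.]);return np.c_[X,Y,np.cross(X,Y)]
E
python3 -c "
from h import *
st([.555,.266,.28],down(-26))"
```

```text
t 0.2 pos [0.1921 0.4882 0.2308] xang 68.5 y [-0.0004 -0.0011 -1.    ] F [ 0.5 -0.3 -0.4] g 1.0
q [ 1.196   0.2604 -0.1389  1.1727 -0.      1.5708]
shift tool [-0.0739 -0.0491 -0.4191]
rotvec tool deg [ 0.0553 94.5249 -0.0503]
```

Call:
{"fn": "drive_tool", "kwargs": {
  "commands": [
    [0, 0, 0, 0, -0.05, 0, 1],
    [0, 0, 0, -0.008, 0, -0.046, 1],
    [0, 0, 0, -0.008, 0, -0.046, 1],
    [0, 0, 0, -0.008, 0, -0.046, 1],
    [0, 0, 0, -0.008, 0, -0.046, 1],
    [0, 0, 0, -0.008, 0, -0.046, 1],
    [0, 0, 0, -0.008, 0, -0.046, 1],
    [0, 0, 0, -0.008, 0, -0.046, 1]
  ]
}}

```text
time_s: 1.0
eef_pos: [0.475, 0.3135, 0.2783]
tcp_rot: [[0.353, -0.005, -0.936], [0.936, -0.01, 0.353], [-0.011, -1.0, 0.001]]
ft_force: [0.7, 0.8, 0.3]
grip_width: 0.998
```

Call:
{"fn": "drive_tool", "kwargs": {
  "commands": [
    [0, 0, 0, -0.008, 0, -0.046, 1],
    [0, 0, 0, -0.008, 0, -0.046, 1],
    [0, 8.5, 0, 0, 0, 0, 1],
    [0, 8.5, 0, 0, 0, 0, 1],
    [0, 8.5, 0, 0, 0, 0, 1],
    [0, 8.5, 0, 0, 0, 0, 1],
    [0, 8.5, 0, 0, 0, 0, 1],
    [0, 8.5, 0, 0, 0, 0, 1]
  ]
}}

```text
time_s: 1.8
eef_pos: [0.565, 0.2567, 0.2733]
tcp_rot: [[0.954, -0.009, -0.301], [0.301, -0.013, 0.954], [-0.012, -1.0, -0.01]]
ft_force: [-0.9, 0.2, -0.7]
grip_width: 1.0
```

```bash
python3 -c "
from h import *
st([.555,.266,.15],down(-26))"
```

```text
t 1.8 pos [0.565  0.2567 0.2733] xang 17.5 y [-0.0089 -0.0129 -0.9999] F [-0.9  0.2 -0.7] g 1.0
q [ 0.4306  0.4298  0.2247  1.3791 -0.008   1.6961]
shift tool [-0.0052  0.1232  0.013 ]
rotvec tool deg [ 0.7929 43.4969 -0.464 ]
```

Call:
{"fn": "drive_tool", "kwargs": {
  "commands": [
    [0, -8.5, 0, 0, 0.01, 0, 1],
    [0, -8.5, 0, 0, 0.01, 0, 1],
    [0, -8.5, 0, 0, 0.01, 0, 1],
    [0, -8.5, 0, 0, 0.01, 0, 1],
    [0, -8.5, 0, 0, 0.01, 0, 1],
    [0, -8.5, 0, 0, 0.01, 0, 1],
    [0, -8.5, 0, 0, 0.01, 0, 1],
    [0, -8.5, 0, 0, 0.01, 0, 1]
  ]
}}

```text
time_s: 2.6
eef_pos: [0.5642, 0.2554, 0.1893]
tcp_rot: [[0.064, -0.01, -0.998], [0.998, -0.013, 0.064], [-0.014, -1.0, 0.009]]
ft_force: [0.9, 0.4, 0.5]
grip_width: 0.998
```

Call:
{"fn": "drive_tool", "kwargs": {
  "commands": [
    [0, -8.5, 0, 0, 0.01, 0, 1],
    [0, -8.5, 0, 0, 0.01, 0, 1],
    [0, -8.5, 0, 0, 0, 0, 1],
    [0, -8.5, 0, 0, 0, 0, 1],
    [0, -8.5, 0, 0, 0, 0, 1],
    [0, -8.5, 0, 0, 0, 0, 1],
    [0, -8.5, 0, 0, 0, 0, 1],
    [0, -8.5, 0, 0, 0, 0, 1]
  ]
}}

```text
time_s: 3.4
eef_pos: [0.5608, 0.2537, 0.1629]
tcp_rot: [[-0.907, -0.019, -0.421], [0.421, -0.018, -0.907], [0.01, -1.0, 0.024]]
ft_force: [-0.3, 0.3, 0.1]
grip_width: 1.0
```

```bash
python3 -c "
from h import *
st([.555,.266,.10],down(154.2))"
```

```text
t 3.4 pos [0.5608 0.2537 0.1629] xang 155.1 y [-0.0195 -0.0176 -0.9997] F [-0.3  0.3  0.1] g 1.0
q [ 0.4289  0.4664 -0.0037  1.1257 -0.0079 -0.707 ]
shift tool [ 0.0098  0.0628 -0.0103]
rotvec tool deg [-1.39    0.8898  0.5775]
```

Call:
{"fn": "drive_tool", "kwargs": {
  "commands": [
    [-1.4, 0.9, 0.6, 0.01, 0.03, -0.01, 1],
    [0, 0, 0, 0, 0.03, 0, 1],
    [0, 0, 0, 0, 0, 0, 1]
  ]
}}

```text
time_s: 3.7
eef_pos: [0.5561, 0.2671, 0.1018]
tcp_rot: [[-0.901, 0.003, -0.434], [0.434, 0.001, -0.901], [-0.002, -1.0, -0.003]]
ft_force: [-0.7, -0.9, -0.1]
grip_width: 0.999
```

```bash
python3 -c "
from h import *
st([.555,.266,.002],down(154.2))
I=[]
for n,(x0,y0) in dict(top=(150,130),side=(200,130)).items():
    im=ctrl.get_image(n)['image'][:,:,::-1]; I.append(cv2.resize(im[y0:y0+80,x0:x0+80],(400,400),interpolation=cv2.INTER_CUBIC))
cv2.imwrite('pics/g1.png',cv2.hconcat(I))"
```

```text
t 3.7 pos [0.5561 0.2671 0.1018] xang 154.3 y [ 0.003   0.0015 -1.    ] F [-0.7 -0.9 -0.1] g 0.999
q [ 0.4477  0.4894 -0.133   0.9451  0.0001 -0.6745]
shift tool [0.0007 0.0998 0.0017]
rotvec tool deg [ 0.1501  0.099  -0.1158]
```

View pics/g1.png

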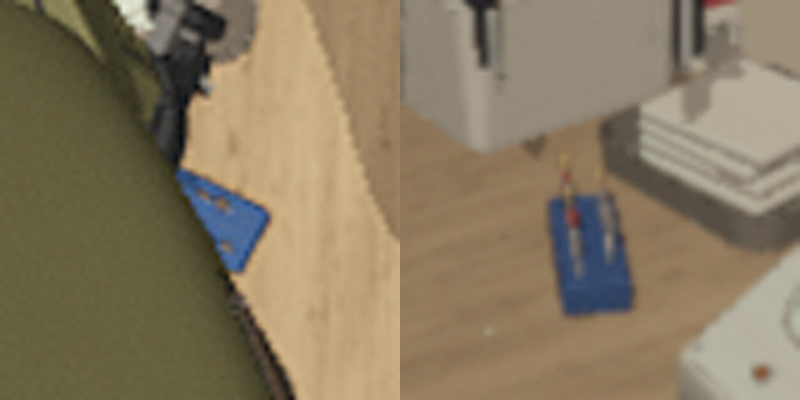

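Call:
{"fn": "drive_tool", "kwargs": {
  "commands": [
    [0, 0, 0, 0, 0.03, 0.001, 1],
    [0, 0, 0, 0, 0.03, 0, 1],
    [0, 0, 0, 0, 0.025, 0, 1],
    [0, 0, 0, 0, 0.01, 0, 1],
    [0, 0, 0, 0, 0, 0, 1]
  ]
}}

```text
time_s: 4.3
eef_pos: [0.5682, 0.2713, 0.0181]
tcp_rot: [[-0.9, 0.024, -0.435], [0.435, 0.012, -0.9], [-0.017, -1.0, -0.021]]
ft_force: [-1.2, -1.0, 0.7]
grip_width: 1.0
```

```bash
python3 -c "
from h import *
st([.555,.266,.001],down(154.2))"
```

```text
t 4.3 pos [0.5682 0.2713 0.0181] xang 154.2 y [ 0.0241  0.0115 -0.9996] F [-1.2 -1.   0.7] g 1.0
q [ 0.4455  0.5713 -0.2334  0.7393  0.     -0.6755]
shift tool [0.0099 0.0167 0.0109]
rotvec tool deg [ 1.1974  0.0264 -0.9573]
```

Call:
{"fn": "drive_tool", "kwargs": {
  "commands": [
    [1.2, 0, -1.0, 0.01, 0, 0.011, 1],
    [0, 0, 0, 0, 0, 0, 1]
  ]
}}

```text
time_s: 4.5
eef_pos: [0.5552, 0.266, 0.0206]
tcp_rot: [[-0.9, 0.0, -0.435], [0.435, 0.001, -0.9], [0.0, -1.0, -0.001]]
ft_force: [-0.8, -0.2, -0.1]
grip_width: 0.999
```

```bash
python3 -c "
from h import *
st([.555,.266,.001],down(154.2))"
```

```text
t 4.5 pos [0.5552 0.266  0.0206] xang 154.2 y [ 0.0004  0.0009 -1.    ] F [-0.8 -0.2 -0.1] g 0.999
q [ 0.4465  0.5649 -0.2376  0.7675  0.0006 -0.6741]
shift tool [0.0002 0.0196 0.0001]
rotvec tool deg [0.0563 0.0104 0.0014]
```

Call:
{"fn": "drive_tool", "kwargs": {
  "commands": [
    [0, 0, 0, 0, 0.01, 0, 1],
    [0, 0, 0, 0, 0.009, 0, 1],
    [0, 0, 0, 0, 0, 0, 1],
    [0, 0, 0, 0, 0, 0, 0],
    [0, 0, 0, 0, 0, 0, 0],
    [0, 0, 0, 0, 0, 0, 0],
    [0, 0, 0, 0, 0, 0, 0],
    [0, 0, 0, 0, 0, 0, 0]
  ]
}}

```text
time_s: 5.3
eef_pos: [0.5578, 0.2674, 0.0038]
tcp_rot: [[-0.9, 0.006, -0.435], [0.435, 0.004, -0.9], [-0.004, -1.0, -0.006]]
ft_force: [0.2, -1.0, -1.1]
grip_width: 0.404
```

Call:
{"fn": "drive_tool", "kwargs": {
  "commands": [
    [0, 0, 0, 0, 0, 0, 0],
    [0, 0, 0, 0, 0, 0, 0]
  ]
}}

```text
time_s: 5.5
eef_pos: [0.5577, 0.2673, 0.0037]
tcp_rot: [[-0.9, 0.006, -0.435], [0.435, 0.004, -0.9], [-0.004, -1.0, -0.006]]
ft_force: [-0.4, 0.6, -1.8]
grip_width: 0.404
```

```bash
python3 -c "
from h import *
st([.555,.266,.001],down(154.2))"
```

```text
t 5.5 pos [0.5577 0.2673 0.0037] xang 154.2 y [ 0.0061  0.0036 -1.    ] F [-0.4  0.6 -1.8] g 0.404
q [ 0.4467  0.5834 -0.2557  0.7246  0.0006 -0.6741]
shift tool [0.0018 0.0027 0.0024]
rotvec tool deg [ 0.3388  0.0194 -0.2265]
```

Call:
{"fn": "drive_tool", "kwargs": {
  "commands": [
    [0, 0, 0, 0, -0.02, 0, 0],
    [0, 0, 0, 0, -0.04, 0, 0],
    [0, 0, 0, 0, -0.045, 0, 0],
    [0, 0, 0, 0, -0.045, 0, 0],
    [0, 0, 0, 0, -0.045, 0, 0],
    [0, 0, 0, 0, 0, 0, 0]
  ]
}}

```text
time_s: 6.1
eef_pos: [0.5539, 0.2653, 0.202]
tcp_rot: [[-0.9, -0.002, -0.435], [0.435, -0.001, -0.9], [0.002, -1.0, 0.001]]
ft_force: [0.7, 1.0, -0.7]
grip_width: 0.401
```

```bash
python3 -c "
from h import *
st([.664,-.005,.2],down(84.65))
I=[ctrl.get_image(n)['image'][60:260,x:x+200,::-1] for n,x in(('side',180),('top',120))]
cv2.imwrite('pics/l1.png',cv2.resize(cv2.hconcat(I),None,fx=2,fy=2))"
```

```text
t 6.1 pos [0.5539 0.2653 0.202 ] xang 154.2 y [-0.0021 -0.0005 -1.    ] F [ 0.7  1.  -0.7] g 0.401
q [ 0.4465  0.4278  0.0369  1.1821  0.0004 -0.6743]
shift tool [-0.2167  0.0019  0.1955]
rotvec tool deg [-0.1285 69.5641  0.0352]
```

View pics/l1.png

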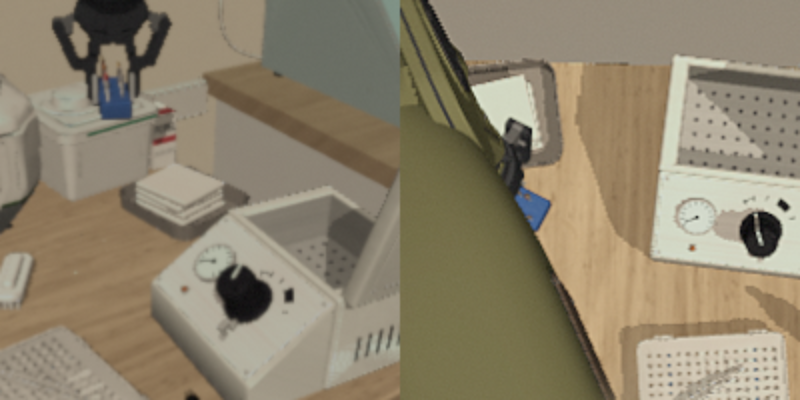

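The block is held level and upright between the fingers. Moving over the chamber.

Call:
{"fn": "drive_tool", "kwargs": {
  "commands": [
    [0, 0, 0, -0.031, 0, 0.028, 0],
    [0, 0, 0, -0.031, 0, 0.028, 0],
    [0, 0, 0, -0.031, 0, 0.028, 0],
    [0, 0, 0, -0.031, 0, 0.028, 0],
    [0, 0, 0, -0.031, 0, 0.028, 0],
    [0, 0, 0, -0.031, 0, 0.028, 0],
    [0, 0, 0, -0.031, 0, 0.028, 0],
    [0, 0, 0, 0, 0, 0, 0]
  ]
}}

```text
time_s: 7.0
eef_pos: [0.6553, -0.0159, 0.1749]
tcp_rot: [[-0.903, -0.042, -0.429], [0.429, -0.008, -0.903], [0.034, -0.999, 0.025]]
ft_force: [-0.5, -0.1, -0.8]
grip_width: 0.408
```

Call:
{"fn": "drive_tool", "kwargs": {
  "commands": [
    [0, 8.5, 0, 0, 0, 0, 0],
    [0, 8.5, 0, 0, 0, 0, 0],
    [0, 8.5, 0, 0, 0, 0, 0],
    [0, 8.5, 0, 0, 0, 0, 0],
    [0, 8.5, 0, 0, 0, 0, 0],
    [0, 8.5, 0, 0, 0, 0, 0],
    [0, 8.5, 0, 0, 0, 0, 0],
    [0, 8.5, 0, 0, 0, 0, 0]
  ]
}}

```text
time_s: 7.8
eef_pos: [0.6422, -0.0151, 0.1528]
tcp_rot: [[0.072, -0.079, -0.994], [0.997, -0.006, 0.072], [-0.011, -0.997, 0.078]]
ft_force: [-0.3, -0.1, -0.8]
grip_width: 0.406
```

```bash
python3 -c "
from h import *
st([.664,-.005,.2],down(84.65))"
```

```text
t 7.8 pos [ 0.6422 -0.0151  0.1528] xang 85.9 y [-0.0786 -0.0056 -0.9969] F [-0.3 -0.1 -0.8] g 0.406
q [-0.0199  0.5596  0.1288  1.2185 -0.0072  0.0526]
shift tool [ 0.0111 -0.0488 -0.0173]
rotvec tool deg [-4.4687  1.2163 -0.6931]
```

Call:
{"fn": "drive_tool", "kwargs": {
  "commands": [
    [-4.5, 1.2, -0.7, 0.01, -0.02, -0.02, 0],
    [0, 0, 0, 0, 0, 0, 0]
  ]
}}

```text
time_s: 8.0
eef_pos: [0.6615, -0.0052, 0.1656]
tcp_rot: [[0.095, -0.008, -0.995], [0.995, 0.001, 0.095], [-0.0, -1.0, 0.008]]
ft_force: [0.1, -0.2, -0.5]
grip_width: 0.405
```

```bash
python3 -c "
from h import *
st([.664,-.0046,.15],down(84.65))"
```

```text
t 8.0 pos [ 0.6615 -0.0052  0.1656] xang 84.5 y [-0.0075  0.0007 -1.    ] F [ 0.1 -0.2 -0.5] g 0.405
q [-0.0082  0.5313  0.1159  1.1629  0.0006  0.0874]
shift tool [ 0.0009  0.0156 -0.0025]
rotvec tool deg [-0.4336 -0.1277 -0.003 ]
```

Call:
{"fn": "drive_tool", "kwargs": {
  "commands": [
    [-0.4, 0, 0, 0.001, 0.015, -0.002, 0],
    [0, 0, 0, 0, 0.02, 0, 0],
    [0, 0, 0, 0, 0, 0, 0]
  ]
}}

```text
time_s: 8.3
eef_pos: [0.6574, -0.0038, 0.124]
tcp_rot: [[0.092, -0.015, -0.996], [0.996, -0.001, 0.092], [-0.002, -1.0, 0.015]]
ft_force: [-1.5, 0.0, -0.7]
grip_width: 0.406
```

```bash
python3 -c "
from h import *
st([.664,-.0046,.067],down(84.65))
I=[ctrl.get_image(n)['image'][y:y+160,x:x+180,::-1] for n,x,y in(('side',250,90),('top',220,60))]
cv2.imwrite('pics/p1.png',cv2.resize(cv2.hconcat(I),None,fx=2.2,fy=2.2))"
```

```text
t 8.3 pos [ 0.6574 -0.0038  0.124 ] xang 84.7 y [-0.0147 -0.0008 -0.9999] F [-1.5  0.  -0.7] g 0.406
q [-0.0053  0.5526  0.0418  1.0748 -0.0009  0.0869]
shift tool [-0.0001  0.0569 -0.0074]
rotvec tool deg [-0.8361  0.0674 -0.1242]
```

View pics/p1.png

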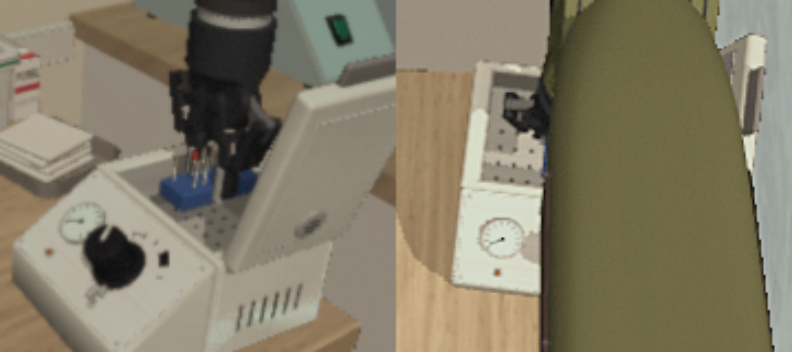

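Call:
{"fn": "drive_tool", "kwargs": {
  "commands": [
    [-0.8, 0, 0, 0, 0.015, -0.007, 0],
    [0, 0, 0, 0, 0.02, 0, 0],
    [0, 0, 0, 0, 0, 0, 0]
  ]
}}

```text
time_s: 8.7
eef_pos: [0.6677, -0.0047, 0.0931]
tcp_rot: [[0.092, 0.006, -0.996], [0.996, -0.002, 0.092], [-0.002, -1.0, -0.006]]
ft_force: [-0.6, -0.2, -1.3]
grip_width: 0.404
```

```bash
python3 -c "
from h import *
st([.664,-.0046,.067],down(84.65))"
```

```text
t 8.7 pos [ 0.6677 -0.0047  0.0931] xang 84.7 y [ 0.0061 -0.0024 -1.    ] F [-0.6 -0.2 -1.3] g 0.404
q [-0.0059  0.5752 -0.0019  0.9875 -0.0024  0.0859]
shift tool [-0.0002  0.026   0.0038]
rotvec tool deg [ 0.3636  0.0874 -0.1057]
```

Call:
{"fn": "drive_tool", "kwargs": {
  "commands": [
    [0.3, 0, 0, 0, 0.012, 0.003, 0],
    [0, 0, 0, 0, 0.009, 0.001, 0],
    [0, 0, 0, 0, 0, 0, 0]
  ]
}}

```text
time_s: 9.0
eef_pos: [0.6648, -0.0045, 0.0731]
tcp_rot: [[0.092, 0.003, -0.996], [0.996, -0.002, 0.092], [-0.002, -1.0, -0.003]]
ft_force: [0.2, -0.1, -0.5]
grip_width: 0.404
```

```bash
python3 -c "
from h import *
st([.664,-.0046,.067],down(84.65))"
```

```text
t 9.0 pos [ 0.6648 -0.0045  0.0731] xang 84.7 y [ 0.0031 -0.002  -1.    ] F [ 0.2 -0.1 -0.5] g 0.404
q [-0.0058  0.588  -0.0344  0.9453 -0.002   0.0859]
shift tool [-0.0001  0.0061  0.0008]
rotvec tool deg [ 0.1866  0.0943 -0.0999]
```

Call:
{"fn": "drive_tool", "kwargs": {
  "commands": [
    [0, 0, 0, 0, 0.004, 0, 0],
    [0, 0, 0, 0, 0.002, 0, 0],
    [0, 0, 0, 0, 0, 0, 0]
  ]
}}

```text
time_s: 9.3
eef_pos: [0.6654, -0.0045, 0.0677]
tcp_rot: [[0.092, 0.005, -0.996], [0.996, -0.002, 0.092], [-0.002, -1.0, -0.005]]
ft_force: [-0.6, 0.5, -1.1]
grip_width: 0.407
```

Call:
{"fn": "drive_tool", "kwargs": {
  "commands": [
    [0, 0, 0, 0, 0.002, 0, 0],
    [0, 0, 0, 0, 0.001, 0, 0]
  ]
}}

```text
time_s: 9.5
eef_pos: [0.6659, -0.0045, 0.0654]
tcp_rot: [[0.091, 0.006, -0.996], [0.996, -0.002, 0.091], [-0.002, -1.0, -0.006]]
ft_force: [-2.0, 0.4, 3.6]
grip_width: 0.408
```

Contact at the expected height (0.0654). Releasing with a partial opening.

Call:
{"fn": "drive_tool", "kwargs": {
  "commands": [
    [0, 0, 0, 0, 0, 0, 0.5],
    [0, 0, 0, 0, 0, 0, 0.65],
    [0, 0, 0, 0, 0, 0, 0.65],
    [0, 0, 0, 0, 0, 0, 0.65],
    [0, 0, 0, 0, -0.01, 0, 0.65],
    [0, 0, 0, 0, -0.03, 0, 0.65],
    [0, 0, 0, 0, -0.04, 0, 0.65],
    [0, 0, 0, 0, -0.04, 0, 0.65]
  ]
}}

```text
time_s: 10.3
eef_pos: [0.6609, -0.0043, 0.184]
tcp_rot: [[0.092, -0.007, -0.996], [0.996, -0.002, 0.092], [-0.003, -1.0, 0.007]]
ft_force: [0.8, 0.9, 0.4]
grip_width: 0.651
```

```bash
python3 -c "
from h import *
st()
I=[ctrl.get_image(n)['image'][y:y+160,x:x+180,::-1] for n,x,y in(('side',250,90),('top',220,60))]
cv2.imwrite('pics/p2.png',cv2.resize(cv2.hconcat(I),None,fx=2.2,fy=2.2))"
```

```text
t 10.3 pos [ 0.6609 -0.0043  0.184 ] xang 84.7 y [-0.0068 -0.002  -1.    ] F [0.8 0.9 0.4] g 0.651
q [-0.0055  0.5217  0.1474  1.2034 -0.002   0.0862]
```

View pics/p2.png

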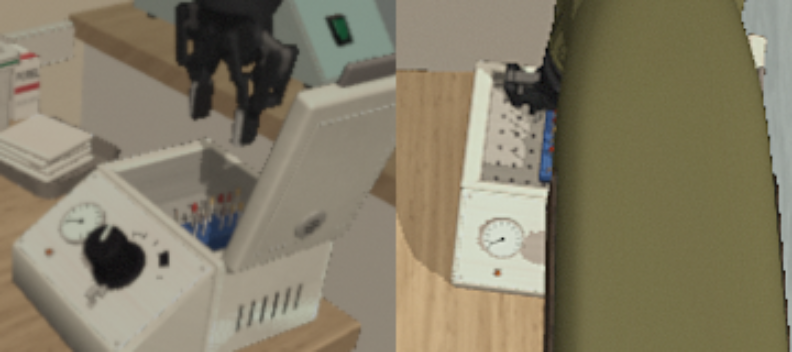

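The block stands on the chamber floor. I'll rise clear, go over the lid's top (about z 0.32) to its outer side, and push it to the left.

Call:
{"fn": "drive_tool", "kwargs": {
  "commands": [
    [0, 0, 0, 0, -0.047, 0.01, 0.3],
    [0, 0, 0, 0, -0.047, 0.01, 0],
    [0, 0, 0, 0, -0.047, 0.01, 0],
    [0, 0, 0, 0, -0.047, 0.01, 0],
    [0, 0, 0, 0, 0, 0, 0]
  ]
}}

```text
time_s: 10.9
eef_pos: [0.622, -0.0002, 0.3813]
tcp_rot: [[0.092, 0.007, -0.996], [0.996, -0.002, 0.092], [-0.001, -1.0, -0.008]]
ft_force: [0.2, 0.3, 1.1]
grip_width: 0.0
```

```bash
python3 -c "
from h import *
st([.62,-.25,.37],down(84.65))"
```

```text
t 10.9 pos [ 0.622  -0.0002  0.3813] xang 84.7 y [ 0.0075 -0.002  -1.    ] F [0.2 0.3 1.1] g 0.0
q [ 0.0007  0.4341  0.5102  1.6394 -0.002   0.0924]
shift tool [-0.2489  0.0117 -0.0208]
rotvec tool deg [ 0.4361  0.0947 -0.0767]
```

Call:
{"fn": "drive_tool", "kwargs": {
  "commands": [
    [0, 0, 0, -0.042, 0, -0.003, 0],
    [0, 0, 0, -0.042, 0, -0.003, 0],
    [0, 0, 0, -0.042, 0, -0.003, 0],
    [0, 0, 0, -0.042, 0, -0.003, 0],
    [0, 0, 0, -0.042, 0, -0.003, 0],
    [0, 0, 0, -0.042, 0, -0.003, 0],
    [0, 0, 0, 0, 0, 0, 0]
  ]
}}

```text
time_s: 11.6
eef_pos: [0.6187, -0.2597, 0.3835]
tcp_rot: [[0.085, 0.015, -0.996], [0.996, -0.002, 0.085], [-0.001, -1.0, -0.015]]
ft_force: [-0.3, 0.3, -0.5]
grip_width: -0.004
```

```bash
python3 -c "
from h import *
st([.62,-.25,.27],down(84.65))
I=[ctrl.get_image(n)['image'][y:y+180,x:x+200,::-1] for n,x,y in(('side',280,50),('top',220,60))]
cv2.imwrite('pics/p3.png',cv2.resize(cv2.hconcat(I),None,fx=2,fy=2))"
```

```text
t 11.6 pos [ 0.6187 -0.2597  0.3835] xang 85.1 y [ 0.0151 -0.0024 -0.9999] F [-0.3  0.3 -0.5] g -0.004
q [-0.3992  0.5428  0.7016  1.7147  0.0037 -0.3138]
shift tool [0.0099 0.1135 0.0013]
rotvec tool deg [ 0.8733  0.4614 -0.0593]
```

View pics/p3.png

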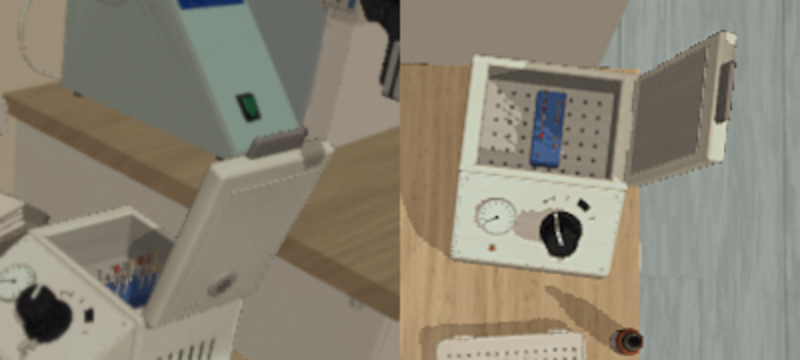

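Call:
{"fn": "drive_tool", "kwargs": {
  "commands": [
    [0.9, 0.4, 0, 0.01, 0.04, 0.002, 0],
    [0, 0, 0, 0, 0.04, 0, 0],
    [0, 0, 0, 0, 0.03, 0, 0],
    [0, 0, 0, 0, 0, 0, 0]
  ]
}}

```text
time_s: 12.1
eef_pos: [0.6201, -0.2392, 0.2732]
tcp_rot: [[0.083, 0.005, -0.997], [0.997, 0.002, 0.083], [0.002, -1.0, -0.005]]
ft_force: [0.4, -0.6, -0.5]
grip_width: -0.002
```

```bash
python3 -c "
from h import *
st([.62,-.18,.265],down(84.65))"
```

```text
t 12.1 pos [ 0.6201 -0.2392  0.2732] xang 85.2 y [ 0.0055  0.0018 -1.    ] F [ 0.4 -0.6 -0.5] g -0.002
q [-0.3699  0.5002  0.3408  1.4069  0.0036 -0.2867]
shift tool [0.0589 0.0083 0.005 ]
rotvec tool deg [0.3038 0.5854 0.1278]
```

Call:
{"fn": "drive_tool", "kwargs": {
  "commands": [
    [0.3, 0, 0, 0.02, 0.006, 0.002, 0],
    [0, 0, 0, 0.02, 0, 0.002, 0],
    [0, 0, 0, 0.012, 0, 0.001, 0],
    [0, 0, 0, 0.012, 0, 0, 0],
    [0, 0, 0, 0.012, 0, 0, 0]
  ]
}}

```text
time_s: 12.6
eef_pos: [0.625, -0.1586, 0.2788]
tcp_rot: [[0.08, 0.015, -0.997], [0.997, -0.006, 0.08], [-0.005, -1.0, -0.016]]
ft_force: [0.3, -0.2, 1.4]
grip_width: -0.002
```

Call:
{"fn": "drive_tool", "kwargs": {
  "commands": [
    [0, 0, 0, 0.012, 0, 0.001, 0],
    [0, 0, 0, 0.012, 0, 0.001, 0],
    [0, 0, 0, 0.012, 0, 0.001, 0],
    [0, 0, 0, 0.012, 0, 0.001, 0]
  ]
}}

```text
time_s: 13.0
eef_pos: [0.6276, -0.106, 0.2828]
tcp_rot: [[0.079, 0.024, -0.997], [0.997, -0.008, 0.079], [-0.006, -1.0, -0.025]]
ft_force: [-0.2, -0.2, 0.1]
grip_width: 0.006
```

```bash
python3 -c "
from h import *
st([.62,-.18,.265],down(84.65))
I=[ctrl.get_image(n)['image'][y:y+180,x:x+200,::-1] for n,x,y in(('side',280,50),('top',220,60))]
cv2.imwrite('pics/p4.png',cv2.resize(cv2.hconcat(I),None,fx=2,fy=2))"
```

```text
t 13.0 pos [ 0.6276 -0.106   0.2828] xang 85.5 y [ 0.0241 -0.0083 -0.9997] F [-0.2 -0.2  0.1] g 0.006
q [-0.1651  0.4269  0.2443  1.363  -0.0042 -0.0865]
shift tool [-0.0743  0.0183  0.0022]
rotvec tool deg [ 1.4172  0.8394 -0.3549]
```

View pics/p4.png

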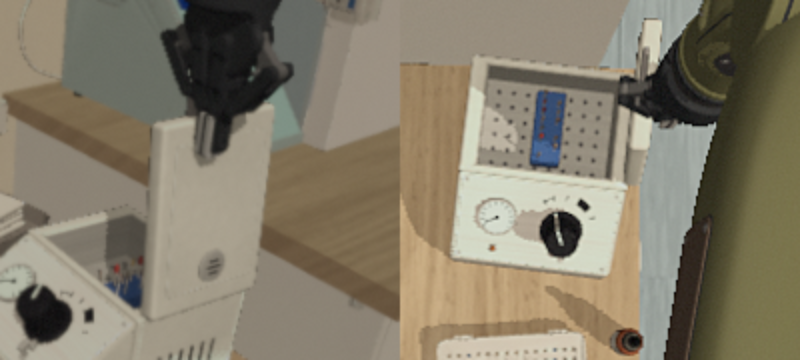

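Call:
{"fn": "drive_tool", "kwargs": {
  "commands": [
    [0.7, 0, 0, 0.014, 0.004, 0.001, 0],
    [0.7, 0, 0, 0.014, 0.004, 0.001, 0],
    [0, 0, 0, 0.014, 0.003, 0.001, 0],
    [0, 0, 0, 0.014, 0.003, 0.001, 0],
    [0, 0, 0, 0.014, 0.003, 0.001, 0],
    [0, 0, 0, 0.014, 0.003, 0.001, 0]
  ]
}}

```text
time_s: 13.7
eef_pos: [0.6269, -0.0155, 0.2582]
tcp_rot: [[0.079, -0.008, -0.997], [0.997, -0.005, 0.079], [-0.006, -1.0, 0.008]]
ft_force: [-0.3, 0.3, 0.6]
grip_width: -0.001
```

```bash
python3 -c "
from h import *
st()
I=[ctrl.get_image(n)['image'][y:y+180,x:x+200,::-1] for n,x,y in(('side',280,50),('top',220,60))]
cv2.imwrite('pics/p5.png',cv2.resize(cv2.hconcat(I),None,fx=2,fy=2))"
```

```text
t 13.7 pos [ 0.6269 -0.0155  0.2582] xang 85.5 y [-0.0079 -0.0051 -1.    ] F [-0.3  0.3  0.6] g -0.001
q [-0.0221  0.4393  0.2013  1.3406 -0.0053  0.0573]
```

View pics/p5.png

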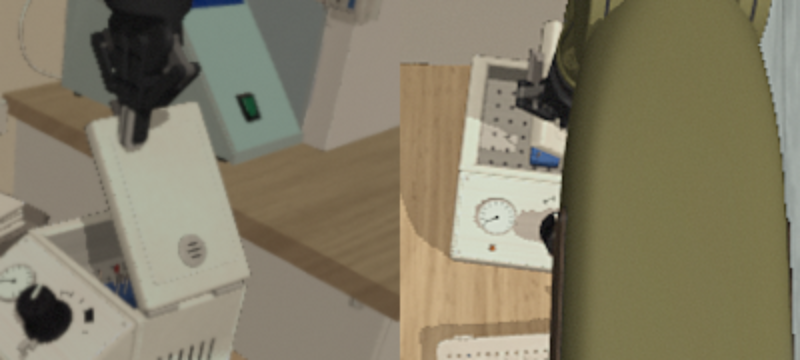

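Call:
{"fn": "drive_tool", "kwargs": {
  "commands": [
    [0, 0, 0, -0.005, -0.02, 0.02, 0],
    [0, 0, 0, 0, -0.02, 0.03, 0],
    [0, 0, 0, 0, 0, 0.03, 0],
    [0, 0, 0, 0, 0, 0.03, 0],
    [0, 0, 0, 0, 0, 0.03, 0],
    [0, 0, 0, 0, 0, 0.03, 0]
  ]
}}

```text
time_s: 14.4
eef_pos: [0.4547, -0.0064, 0.2995]
tcp_rot: [[0.076, -0.007, -0.997], [0.997, -0.006, 0.076], [-0.007, -1.0, 0.007]]
ft_force: [-0.1, -0.1, 0.1]
grip_width: 0.003
```

```bash
python3 -c "
from h import *
st()
I=[ctrl.get_image(n)['image'][y:y+180,x:x+200,::-1] for n,x,y in(('side',250,90),('top',220,60))]
cv2.imwrite('pics/p6.png',cv2.resize(cv2.hconcat(I),None,fx=2,fy=2))
o=CH+RS@np.array([-.117,-.028,.0262]);th=np.linspace(0,6.28,40);ims=[]
for nn,(fx,x0,y0) in {'top':(10,280,155),'side':(8,280,182)}.items():
    im=cv2.imread(f'pics/{nn}0.png')[y0:y0+400//fx,x0:x0+400//fx];im=cv2.resize(im,(400,400),interpolation=cv2.INTER_CUBIC)
    for z,r,col in((.048,.02,(0,0,255)),(.013,.026,(0,255,0))):
        p=proj(nn,[o+RD@[r*np.cos(x),r*np.sin(x),z] for x in th]);p=(p+.5-[x0,y0])*fx
        cv2.polylines(im,[p.astype(np.int32)],True,col)
    ims.append(im)
cv2.imwrite('pics/ke.png',cv2.hconcat(ims))
"
```

```text
t 14.4 pos [ 0.4547 -0.0064  0.2995] xang 85.6 y [-0.0072 -0.0063 -1.    ] F [-0.1 -0.1  0.1] g 0.003
q [-0.0096  0.1227 -0.1367  1.3186 -0.0064  0.0669]
```

View pics/p6.png

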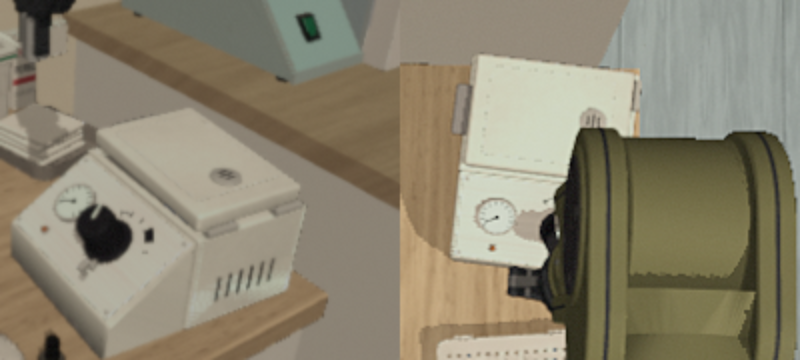

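View pics/ke.png

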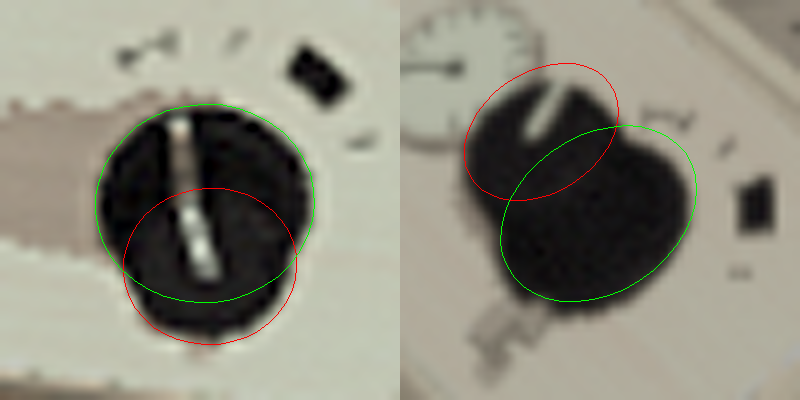

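The lid is shut, lying flat on the chamber in both views. Next I align the tool with the knob's axis.

```bash
cat >> h.py <<'E'
O=CH+RS@np.array([-.1167,-.028,.0255]);N=RD[:,2]
def dial(deg): # X = left turned cw by deg
    X=Ro.from_rotvec(-N*np.radians(deg)).apply(RD[:,1]);Y=-N;return np.c_[X,Y,np.cross(X,Y)]
E
python3 -c "
from h import *
st(O+.13*N,dial(-25)); print(O,O+.13*N,O+.02*N)"
```

```text
t 14.5 pos [ 0.4519 -0.0063  0.2999] xang 85.6 y [-0.0096 -0.0062 -0.9999] F [1.2 0.7 0.7] g 0.002
q [-0.0095  0.1194 -0.1393  1.3216 -0.0063  0.0668]
shift tool [-0.0063  0.102  -0.0263]
rotvec tool deg [-31.9978 -23.2515   6.9748]
[ 0.5452 -0.0216  0.0875] [ 0.4766 -0.0152  0.1977] [ 0.5346 -0.0206  0.1045]
```

Call:
{"fn": "drive_tool", "kwargs": {
  "commands": [
    [-6.4, -4.65, 1.4, 0, 0, 0, 0.8],
    [-6.4, -4.65, 1.4, 0, 0, 0, 0.8],
    [-6.4, -4.65, 1.4, 0, 0, 0, 0.8],
    [-6.4, -4.65, 1.4, 0, 0, 0, 0.8],
    [-6.4, -4.65, 1.4, 0, 0, 0, 0.8],
    [0, 0, 0, 0, 0, 0, 0.8]
  ]
}}

```text
time_s: 15.1
eef_pos: [0.4532, -0.0075, 0.2972]
tcp_rot: [[-0.281, 0.542, -0.792], [0.93, -0.05, -0.364], [-0.237, -0.839, -0.49]]
ft_force: [-0.6, -0.1, -0.9]
grip_width: 0.799
```

```bash
python3 -c "
from h import *
st(O+.1*N,dial(-25))"
```

```text
t 15.1 pos [ 0.4532 -0.0075  0.2972] xang 106.8 y [ 0.5421 -0.0501 -0.8388] F [-0.6 -0.1 -0.9] g 0.799
q [ 0.0306 -0.2955 -0.6924  0.6017 -0.0667 -0.347 ]
shift tool [0.01   0.1265 0.0334]
rotvec tool deg [ 0.9067  0.8488 -0.3894]
```

Call:
{"fn": "drive_tool", "kwargs": {
  "commands": [
    [0.9, 0.8, -0.4, 0.01, 0.03, 0.033, 0.8],
    [0, 0, 0, 0, 0.045, 0, 0.8],
    [0, 0, 0, 0, 0.045, 0, 0.8],
    [0, 0, 0, 0, 0, 0, 0.8]
  ]
}}

```text
time_s: 15.5
eef_pos: [0.4995, -0.0168, 0.186]
tcp_rot: [[-0.262, 0.535, -0.803], [0.939, -0.051, -0.34], [-0.223, -0.843, -0.489]]
ft_force: [-1.6, -0.4, -1.0]
grip_width: 0.798
```

```bash
python3 -c "
from h import *
st(O+.02*N,dial(-25))
I=[ctrl.get_image(n)['image'][y:y+180,x:x+200,::-1] for n,x,y in(('side',230,110),('top',220,60))]
cv2.imwrite('pics/p7.png',cv2.resize(cv2.hconcat(I),None,fx=2,fy=2))"
```

```text
t 15.5 pos [ 0.4995 -0.0168  0.186 ] xang 105.6 y [ 0.5348 -0.0505 -0.8434] F [-1.6 -0.4 -1. ] g 0.798
q [-0.0019 -0.0996 -0.8669  0.2383 -0.0495 -0.3493]
shift tool [0.0054 0.0878 0.0129]
rotvec tool deg [ 0.4389 -0.5633 -0.2298]
```

View pics/p7.png

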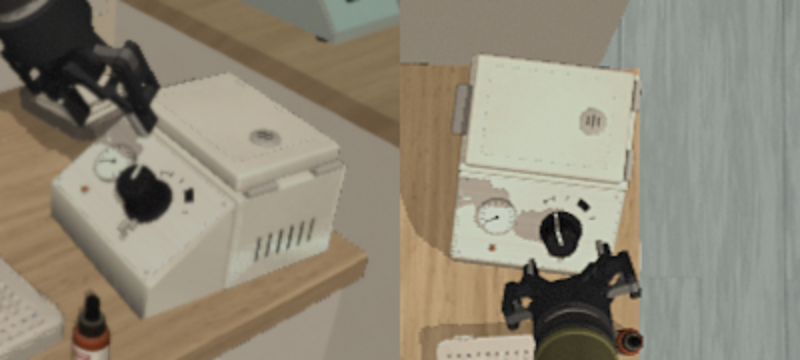

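Call:
{"fn": "drive_tool", "kwargs": {
  "commands": [
    [0.4, -0.5, -0.2, 0.005, 0.01, 0.013, 0.8],
    [0, 0, 0, 0, 0.03, 0, 0.8],
    [0, 0, 0, 0, 0, 0, 0.8]
  ]
}}

```text
time_s: 15.9
eef_pos: [0.5189, -0.0184, 0.1585]
tcp_rot: [[-0.266, 0.545, -0.795], [0.937, -0.05, -0.347], [-0.229, -0.837, -0.497]]
ft_force: [0.2, 0.8, -0.1]
grip_width: 0.801
```

```bash
python3 -c "
from h import *
st(O+.02*N,dial(-25))"
```

```text
t 15.9 pos [ 0.5189 -0.0184  0.1585] xang 105.8 y [ 0.545  -0.0498 -0.8369] F [ 0.2  0.8 -0.1] g 0.801
q [-0.0071 -0.0274 -0.9022  0.1185 -0.046  -0.3606]
shift tool [0.0061 0.0539 0.0151]
rotvec tool deg [ 1.1008 -0.195  -0.4345]
```

Call:
{"fn": "drive_tool", "kwargs": {
  "commands": [
    [1.1, 0, -0.4, 0.006, 0, 0.015, 0.8],
    [0, 0, 0, 0, 0, 0, 0.8]
  ]
}}

```text
time_s: 16.1
eef_pos: [0.5064, -0.0179, 0.153]
tcp_rot: [[-0.268, 0.53, -0.805], [0.937, -0.05, -0.345], [-0.223, -0.847, -0.483]]
ft_force: [-0.6, -0.6, 0.4]
grip_width: 0.796
```

```bash
python3 -c "
from h import *
st(O+.02*N,dial(-25))
I=[ctrl.get_image(n)['image'][y:y+90,x:x+100,::-1] for n,x,y in(('side',250,160),('top',250,120))]
cv2.imwrite('pics/p8.png',cv2.resize(cv2.hconcat(I),None,fx=4,fy=4,interpolation=cv2.INTER_CUBIC))"
```

```text
t 16.1 pos [ 0.5064 -0.0179  0.153 ] xang 106.0 y [ 0.5296 -0.0501 -0.8468] F [-0.6 -0.6  0.4] g 0.796
q [-0.0056 -0.036  -0.9141  0.1335 -0.0472 -0.3574]
shift tool [0.0007 0.0562 0.0017]
rotvec tool deg [ 0.1155 -0.2592 -0.0839]
```

View pics/p8.png

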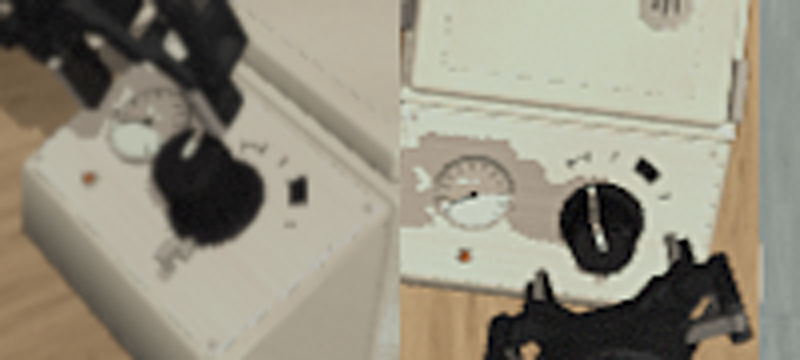

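Fingers straddle the knob and are centred on it in the top view. Descending.

Call:
{"fn": "drive_tool", "kwargs": {
  "commands": [
    [0, 0, 0, 0, 0.015, 0.001, 0.8],
    [0, 0, 0, 0, 0.015, 0, 0.8],
    [0, 0, 0, 0, 0, 0, 0.8]
  ]
}}

```text
time_s: 16.5
eef_pos: [0.5271, -0.0197, 0.1341]
tcp_rot: [[-0.265, 0.542, -0.797], [0.937, -0.05, -0.345], [-0.227, -0.839, -0.495]]
ft_force: [-0.9, -0.3, 0.2]
grip_width: 0.799
```

```bash
python3 -c "
from h import *
st(O+.02*N,dial(-25))"
```

```text
t 16.5 pos [ 0.5271 -0.0197  0.1341] xang 105.8 y [ 0.5424 -0.0501 -0.8386] F [-0.9 -0.3  0.2] g 0.799
q [-0.0104  0.0288 -0.9297  0.0378 -0.0445 -0.3615]
shift tool [0.0039 0.029  0.0089]
rotvec tool deg [ 0.9266 -0.2969 -0.3859]
```

Call:
{"fn": "drive_tool", "kwargs": {
  "commands": [
    [0.9, -0.3, -0.4, 0.004, 0.004, 0.009, 0.8],
    [0.3, 0, 0, 0.001, 0.01, 0.003, 0.8],
    [0, 0, 0, 0, 0, 0, 0.8]
  ]
}}

```text
time_s: 16.8
eef_pos: [0.5235, -0.0198, 0.1162]
tcp_rot: [[-0.273, 0.525, -0.807], [0.936, -0.051, -0.349], [-0.224, -0.85, -0.477]]
ft_force: [0.6, -0.3, 0.7]
grip_width: 0.8
```

```bash
python3 -c "
from h import *
st(O+.02*N,dial(-25))"
```

```text
t 16.8 pos [ 0.5235 -0.0198  0.1162] xang 106.2 y [ 0.5246 -0.0509 -0.8498] F [ 0.6 -0.3  0.7] g 0.8
q [-0.0098  0.0595 -0.9447  0.0131 -0.0457 -0.3656]
shift tool [-0.0012  0.0159 -0.0031]
rotvec tool deg [-0.2142  0.0221 -0.0088]
```

Call:
{"fn": "drive_tool", "kwargs": {
  "commands": [
    [0, 0, 0, 0, 0.008, 0, 0.8],
    [0.2, 0, 0, 0, 0.006, 0, 0.8],
    [0, 0, 0, 0, 0, 0, 0.8]
  ]
}}

```text
time_s: 17.1
eef_pos: [0.5316, -0.0205, 0.1037]
tcp_rot: [[-0.272, 0.522, -0.808], [0.936, -0.052, -0.349], [-0.224, -0.851, -0.474]]
ft_force: [0.2, 0.2, -0.0]
grip_width: 0.798
```

```bash
python3 -c "
from h import *
st(O+.02*N,dial(-25))
I=[ctrl.get_image(n)['image'][y:y+90,x:x+100,::-1] for n,x,y in(('side',250,160),('top',250,120))]
cv2.imwrite('pics/p9.png',cv2.resize(cv2.hconcat(I),None,fx=4,fy=4,interpolation=cv2.INTER_CUBIC))"
```

```text
t 17.1 pos [ 0.5316 -0.0205  0.1037] xang 106.2 y [ 0.5221 -0.0522 -0.8513] F [ 0.2  0.2 -0. ] g 0.798
q [-0.0104  0.0971 -0.9477 -0.0245 -0.0468 -0.366 ]
shift tool [-0.0011  0.001  -0.0028]
rotvec tool deg [-0.3994  0.0206 -0.0205]
```

View pics/p9.png

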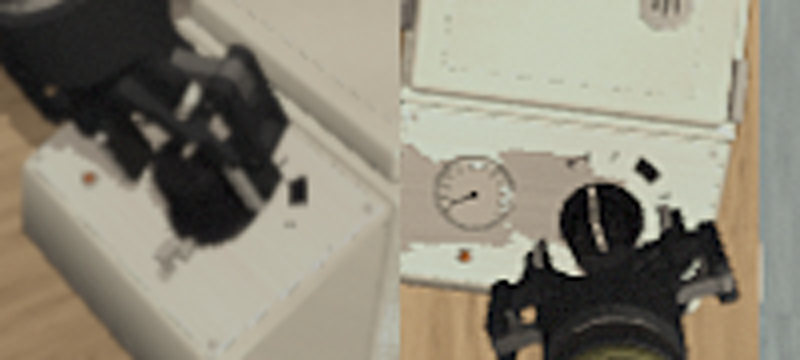

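Jaws are around the knob, with no contact force. Making a small correction, then closing.

Call:
{"fn": "drive_tool", "kwargs": {
  "commands": [
    [-0.4, 0, 0, -0.001, 0, -0.003, 0.8],
    [0, 0, 0, 0, 0, 0, 0.6],
    [0, 0, 0, 0, 0, 0, 0.3],
    [0, 0, 0, 0, 0, 0, 0],
    [0, 0, 0, 0, 0, 0, 0],
    [0, 0, 0, 0, 0, 0, 0],
    [0, 0, 0, 0, 0, 0, 0]
  ]
}}

```text
time_s: 17.9
eef_pos: [0.5334, -0.0185, 0.1062]
tcp_rot: [[-0.275, 0.528, -0.803], [0.936, -0.045, -0.35], [-0.221, -0.848, -0.482]]
ft_force: [-2.2, 2.7, 1.7]
grip_width: 0.446
```

```bash
python3 -c "
from h import *
st(O+.02*N,dial(-25))
print(ctrl.get_state()['ft_torque'])"
```

```text
t 17.9 pos [ 0.5334 -0.0185  0.1062] xang 106.4 y [ 0.5284 -0.045  -0.8478] F [-2.2  2.7  1.7] g 0.446
q [-0.0112  0.0937 -0.9478 -0.0284 -0.0391 -0.3679]
shift tool [-0.0019  0.0023  0.0006]
rotvec tool deg [0.1281 0.0689 0.2215]
[0.0991 0.556  0.0578]
```

Call:
{"fn": "drive_tool", "kwargs": {
  "commands": [
    [0, 0, 0, 0, 0.004, 0, 0],
    [0, 0, 0, 0, 0.004, 0, 0],
    [0, 0, 0, 0, 0.002, 0, 0]
  ]
}}

```text
time_s: 18.2
eef_pos: [0.5374, -0.0188, 0.1001]
tcp_rot: [[-0.275, 0.531, -0.802], [0.935, -0.045, -0.351], [-0.222, -0.846, -0.484]]
ft_force: [-45.4, 5.7, 61.5]
grip_width: 0.445
```

```bash
python3 -c "
from h import *
st(O+.02*N,dial(-25))
s=ctrl.get_state();print(s['ft_torque'],'along tool y',s['tcp_rot'][:,1]@s['ft_force'])"
```

```text
t 18.2 pos [ 0.5374 -0.0188  0.1001] xang 106.4 y [ 0.5308 -0.045  -0.8463] F [-45.4   5.7  61.5] g 0.445
q [-0.0121  0.1118 -0.9534 -0.055  -0.0386 -0.3688]
shift tool [-0.0019 -0.0051  0.0007]
rotvec tool deg [0.2816 0.0728 0.1671]
[ 0.191   1.9379 -0.0411] along tool y -76.43759770115014
```

Call:
{"fn": "drive_tool", "kwargs": {
  "commands": [
    [0, 4, 0, 0, 0, 0, 0]
  ]
}}

```text
time_s: 18.3
eef_pos: [0.5367, -0.019, 0.101]
tcp_rot: [[-0.217, 0.532, -0.819], [0.958, -0.046, -0.283], [-0.188, -0.846, -0.5]]
ft_force: [-4.8, 1.2, 5.5]
grip_width: 0.447
```

```bash
python3 -c "
from h import *
st(O+.013*N,dial(-25))
s=ctrl.get_state();print(s['ft_torque'],'along tool y',s['tcp_rot'][:,1]@s['ft_force'])"
```

```text
t 18.3 pos [ 0.5367 -0.019   0.101 ] xang 102.7 y [ 0.5317 -0.0455 -0.8457] F [-4.8  1.2  5.5] g 0.447
q [-0.012   0.1088 -0.9545 -0.0542 -0.0391 -0.2974]
shift tool [-0.0018  0.0031  0.0005]
rotvec tool deg [ 0.3259 -4.0141  0.1272]
[-0.0921  0.7683 -0.0017] along tool y -7.22323180049507
```

Call:
{"fn": "drive_tool", "kwargs": {
  "commands": [
    [0, 5, 0, 0, 0.0008, 0, 0],
    [0, 5, 0, 0, 0.0003, 0, 0]
  ]
}}

```text
time_s: 18.5
eef_pos: [0.5369, -0.0196, 0.1007]
tcp_rot: [[-0.065, 0.533, -0.844], [0.993, -0.047, -0.106], [-0.096, -0.845, -0.526]]
ft_force: [-5.2, 0.9, 6.2]
grip_width: 0.449
```

```bash
python3 -c "
from h import *
st(O+.013*N,dial(-25))
s=ctrl.get_state();print(s['ft_torque'],'along tool y',s['tcp_rot'][:,1]@s['ft_force'],'depth',s['tcp_rot'][:,1]@(s['eef_pos']-np.array([.5334,-.0185,.1062])))"
```

```text
t 18.5 pos [ 0.5369 -0.0196  0.1007] xang 93.7 y [ 0.5327 -0.0469 -0.845 ] F [-5.2  0.9  6.2] g 0.449
q [-0.0124  0.1095 -0.956  -0.0576 -0.0403 -0.1164]
shift tool [-0.0013  0.0027  0.0001]
rotvec tool deg [  0.3621 -14.4039   0.0625]
[-0.0457  0.7742  0.0396] along tool y -8.033821727905478 depth 0.006529185866193145
```

Call:
{"fn": "drive_tool", "kwargs": {
  "commands": [
    [0, 5, 0, 0, 0.0004, 0, 0],
    [0, 5, 0, 0, 0.0004, 0, 0],
    [0, 5, 0, 0, 0.0004, 0, 0],
    [0, 5, 0, 0, 0.0004, 0, 0]
  ]
}}

```text
time_s: 18.9
eef_pos: [0.5367, -0.0207, 0.1006]
tcp_rot: [[0.241, 0.534, -0.81], [0.966, -0.05, 0.254], [0.096, -0.844, -0.528]]
ft_force: [-10.9, 1.9, 13.8]
grip_width: 0.448
```

```bash
python3 -c "
from h import *
st(O+.013*N,dial(-25))
s=ctrl.get_state();print(s['ft_torque'],'along tool y',s['tcp_rot'][:,1]@s['ft_force'],'depth',s['tcp_rot'][:,1]@(s['eef_pos']-np.array([.5334,-.0185,.1062])))"
```

```text
t 18.9 pos [ 0.5367 -0.0207  0.1006] xang 76.0 y [ 0.5339 -0.0496 -0.8441] F [-10.9   1.9  13.8] g 0.448
q [-0.0131  0.1095 -0.9584 -0.0617 -0.0426  0.2465]
shift tool [-0.0001  0.0026 -0.0003]
rotvec tool deg [  0.4343 -35.2387  -0.0305]
[0.021  0.9479 0.0155] along tool y -17.545851099526224 depth 0.00665229858871123
```

Call:
{"fn": "drive_tool", "kwargs": {
  "commands": [
    [0, 5, 0, 0, 0, 0, 0],
    [0, 5, 0, 0, 0, 0, 0],
    [0, 5, 0, 0, 0, 0, 0],
    [0, 5, 0, 0, 0, 0, 0],
    [0, 4, 0, 0, 0, 0, 0],
    [0, 0, 0, 0, 0, 0, 0]
  ]
}}

```text
time_s: 19.5
eef_pos: [0.536, -0.0218, 0.1002]
tcp_rot: [[0.563, 0.534, -0.631], [0.767, -0.052, 0.64], [0.309, -0.844, -0.438]]
ft_force: [-6.5, 2.2, 8.1]
grip_width: 0.45
```

```bash
python3 -c "
from h import *
st(O+.013*N,dial(-25))
s=ctrl.get_state();print(s['ft_torque'],'along tool y',s['tcp_rot'][:,1]@s['ft_force'],'depth',s['tcp_rot'][:,1]@(s['eef_pos']-np.array([.5334,-.0185,.1062])))
I=[ctrl.get_image(n)['image'][y:y+50,x:x+50,::-1] for n,x,y in(('side',280,180),('top',275,150))]
cv2.imwrite('pics/q1.png',cv2.resize(cv2.hconcat(I),None,fx=8,fy=8,interpolation=cv2.INTER_CUBIC))"
```

```text
t 19.5 pos [ 0.536  -0.0218  0.1002] xang 53.7 y [ 0.5336 -0.0521 -0.8441] F [-6.5  2.2  8.1] g 0.45
q [-0.014   0.1091 -0.96   -0.0626 -0.0446  0.6838]
shift tool [ 0.0014  0.0027 -0.0002]
rotvec tool deg [  0.4508 -60.3352  -0.0852]
[0.2434 0.8554 0.1055] along tool y -10.418822583212597 depth 0.006574983959533695
```

View pics/q1.png

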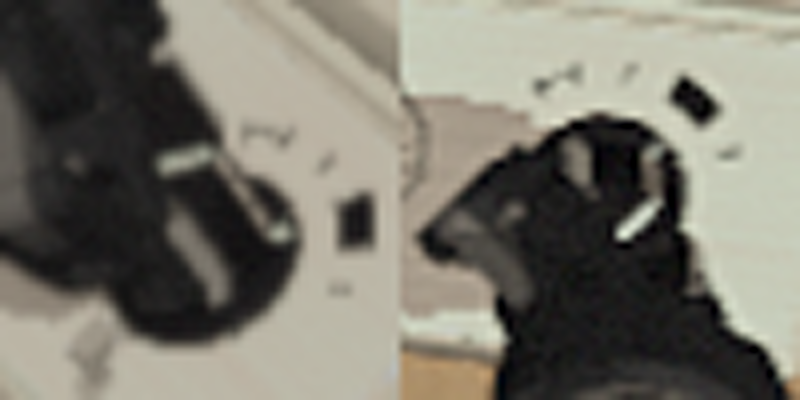

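```bash
python3 -c "
from h import *
def onp(cam,p,h):
    o,v=ray(cam,p);return RD.T@(o+v*((O+h*N-o)@N)/(v@N)-O)
t=lambda x,y:(275+(x-400)/8-.5,150+y/8-.5)
s=lambda x,y:(280+x/8-.5,180+y/8-.5)
for cam,a,b in(('top',t(622,238),t(658,205)),('side',s(163,163),s(210,153))):
    A,B=onp(cam,a,.041),onp(cam,b,.041);d=B-A;print(cam,A,B,'q',.65-np.arctan2(d[1],d[0]))
for cam,p in(('top',t(695,100)),('side',s(355,222))):
    A=onp(cam,p,0);print('arc',A,.65-np.arctan2(A[1],A[0]))
for cam,p in(('top',t(656,155)),('side',s(284,234))):
    A=onp(cam,p,.006);print('side end',A,.65-np.arctan2(A[1],A[0]))
"
```

```text
top [ 0.002  -0.0041  0.041 ] [ 0.0137 -0.0129  0.041 ] q 1.2940144696038305
side [ 0.0021 -0.0014  0.041 ] [ 0.0116 -0.0091  0.041 ] q 1.3351544636484851
arc [ 0.0308 -0.0233 -0.    ] 1.2980174609694721
arc [ 0.0298 -0.0202  0.    ] 1.246780053413412
side end [ 0.0143 -0.0138  0.006 ] 1.4182698469922426
side end [ 0.0148 -0.0132  0.006 ] 1.376990711361266
```

Pointer measures q ≈ 1.3, and 60.3° of turn plus a start of at most 0.25 gives at most 1.30, so it sits inside the 1.05–1.45 arc. Easing out, then releasing.

Call:
{"fn": "drive_tool", "kwargs": {
  "commands": [
    [0, 0, 0, 0, -0.003, 0, 0],
    [0, 0, 0, 0, -0.004, 0, 0],
    [0, 0, 0, 0, 0, 0, 0.5],
    [0, 0, 0, 0, 0, 0, 0.7],
    [0, 0, 0, 0, 0, 0, 0.7],
    [0, 0, 0, 0, 0, 0, 0.7]
  ]
}}

```text
time_s: 20.2
eef_pos: [0.5335, -0.0224, 0.106]
tcp_rot: [[0.563, 0.534, -0.63], [0.767, -0.054, 0.639], [0.307, -0.844, -0.44]]
ft_force: [0.1, -0.5, -1.1]
grip_width: 0.699
```

```bash
python3 -c "
from h import *
st(O+.1*N)"
```

```text
t 20.2 pos [ 0.5335 -0.0224  0.106 ] xang 53.7 y [ 0.5342 -0.0542 -0.8436] F [ 0.1 -0.5 -1.1] g 0.699
q [-0.014   0.0939 -0.9562 -0.0444 -0.0467  0.6832]
shift tool [ 0.0017 -0.0782  0.0004]
```

Call:
{"fn": "drive_tool", "kwargs": {
  "commands": [
    [0, 0, 0, 0, -0.012, 0, 0.7],
    [0, 0, 0, 0, -0.012, 0, 0.7],
    [0, 0, 0, 0, 0, 0, 0.7]
  ]
}}

```text
time_s: 20.5
eef_pos: [0.5202, -0.0215, 0.1256]
tcp_rot: [[0.564, 0.532, -0.631], [0.767, -0.055, 0.64], [0.306, -0.845, -0.439]]
ft_force: [1.0, 0.7, 0.8]
grip_width: 0.699
```

```bash
python3 -c "
from h import *
st(O+.1*N)
M=ctrl.get_state()['tcp_rot'];d=ctrl.get_state()['eef_pos']-O;print('dial coords',RD.T@d)"
```

```text
t 20.5 pos [ 0.5202 -0.0215  0.1256] xang 53.6 y [ 0.5325 -0.055  -0.8447] F [1.  0.7 0.8] g 0.699
q [-0.0111  0.0349 -0.9447  0.0283 -0.0491  0.6859]
shift tool [ 0.0023 -0.0545  0.0001]
dial coords [-0.0009 -0.0022  0.0455]
```

Straight retreat, no force. Continuing out and back for a clear view.

Call:
{"fn": "drive_tool", "kwargs": {
  "commands": [
    [0, 0, 0, 0, -0.02, 0, 0.7],
    [0, 0, 0, 0, -0.03, 0, 0.7],
    [0, 0, 0, 0, -0.04, 0, 0.7],
    [0, 0, 0, 0, -0.04, 0, 0.7],
    [0, 0, 0, 0, -0.04, 0, 0.7],
    [0, 0, 0, 0, 0, 0, 0.7]
  ]
}}

```text
time_s: 21.1
eef_pos: [0.4276, -0.0124, 0.2719]
tcp_rot: [[0.566, 0.53, -0.632], [0.766, -0.056, 0.64], [0.304, -0.846, -0.437]]
ft_force: [0.6, -0.0, 0.2]
grip_width: 0.7
```

```bash
python3 -c "
from h import *
st()
F=[ctrl.get_image(n)['image'][:,:,::-1] for n in('side','top')]
cv2.imwrite('pics/f_s.png',F[0]);cv2.imwrite('pics/f_t.png',F[1])
cv2.imwrite('pics/q2.png',cv2.resize(cv2.hconcat([F[0][180:230,280:330],F[1][150:200,275:325]]),None,fx=8,fy=8,interpolation=cv2.INTER_CUBIC))"
```

```text
t 21.1 pos [ 0.4276 -0.0124  0.2719] xang 53.5 y [ 0.5295 -0.0559 -0.8464] F [ 0.6 -0.   0.2] g 0.7
q [ 0.0215 -0.3243 -0.7661  0.5712 -0.0673  0.7143]
```

View pics/q2.png

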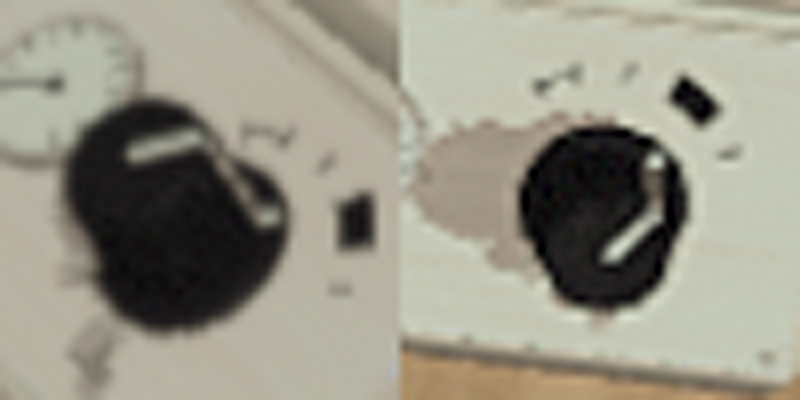

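View pics/f_s.png

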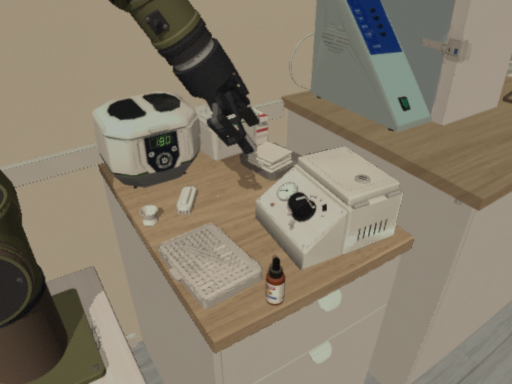

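View pics/f_t.png

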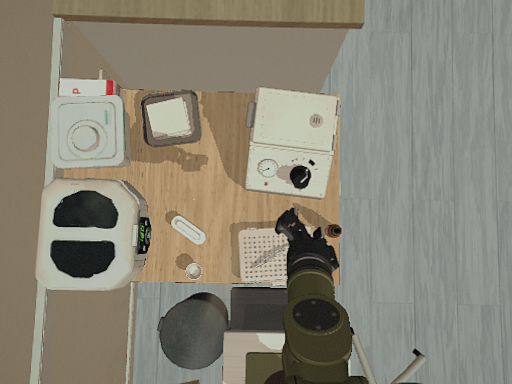

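```bash
python3 -c "
from h import *
def onp(cam,p,h):
    o,v=ray(cam,p);return RD.T@(o+v*((O+h*N-o)@N)/(v@N)-O)
t=lambda x,y:(275+(x-400)/8-.5,150+y/8-.5)
s=lambda x,y:(280+x/8-.5,180+y/8-.5)
for cam,a,b in(('top',t(605,260),t(655,215)),('side',s(130,155),s(200,134))):
    A,B=onp(cam,a,.048),onp(cam,b,.048);d=B-A;print(cam,A,B,'q',.65-np.arctan2(d[1],d[0]))
# lid edge z: front-right & front-left lid top corners
print(ctrl.get_state()['ft_force'])
"
```

```text
top [-0.0024  0.0005  0.048 ] [ 0.0136 -0.0117  0.048 ] q 1.3028714399618355
side [-0.0029  0.0011  0.048 ] [ 0.0122 -0.0089  0.048 ] q 1.235362625959597
[-0.2843  0.244  -0.4307]
```

```bash
python3 -c "
from plant import ctrl
print(ctrl.hand_in())"
```

```text
the job is handed in; nothing more can be done
None
```

The job is done and handed in at about 21 s of the 72 s allowed; no verdict was reported.

**What I did**
- **Block:** I gripped the bur block across its width and stood it in the middle of the chamber. Floor contact came at the expected height.
- **Lid:** I pushed the lid over from outside until it sank shut.
- **Knob:** I gripped the knob along its axis, pushed it in about 6.5 mm, turned it 60° clockwise, let it spring out and backed away.

**Last checks**
- **Block:** a clear top view before the lid was shut showed it upright in the middle of the chamber.
- **Lid:** it lies flat shut in both views.
- **Pointer:** it measures 1.30 rad from the top view and 1.24 rad from the side view. The two differ slightly, but both are well inside 1.05–1.45.
- **Knob height:** it looks fully sprung out.
- **Other things:** the brush, cup and dropper stand where they were, and the arm is clear of everything with no force at the wrist.

**Not ideal**
- **Push force:** pushing the knob in peaked at about 76 N at the wrist for a moment. That is under the 120 N limit, and it went through the fingers holding the knob, not the gripper's body or the arm. I eased it off at once to 7–18 N.
- **Knob height estimates:** two estimates of the knob's height, one from the side view and one from the panel's slope, differed by about 5 mm. I used a value between them, and the grip and turn went through without trouble.

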